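Weigh out a festival order of gift packs with the tipping tray

TASK

First pull the tipping tray's telescoping handle out by its black ball knob until the orange lock button clicks out, then lift the handle to tip the tray so that all its packs slide into the scale pan, and lower the tray level again. Then top up the pan with packs from the stock on the table until the needle stands in the green band of the dial, and lay the packs that are left over in the level tray, ready for the next order. Do not disturb the cans, the bottle or the stack of red envelopes.

Things in the scene. Friction and masses are not known exactly. Their poses are not given: they have to be found in the camera images.
- tp1_mid (a point): gift pack, red box with a gold band, 70 x 40 x 36 mm (its own x, y, z), about 90 to 130 g (each one differs, unmarked). This point is its centre; at the start lying in the tipping tray, long side along the handle (2 to 4 of these are present; absent ones read None throughout).
- tp2_mid (a point): gift pack, red box with a gold band, 70 x 40 x 36 mm (its own x, y, z), about 90 to 130 g (each one differs, unmarked). This point is its centre; at the start lying in the tipping tray, long side along the handle (2 to 4 of these are present; absent ones read None throughout).
- tp3_mid (a point): gift pack, red box with a gold band, 70 x 40 x 36 mm (its own x, y, z), about 90 to 130 g (each one differs, unmarked). This point is its centre; at the start lying in the tipping tray, long side along the handle (2 to 4 of these are present; absent ones read None throughout).
- tp4_mid (a point): gift pack, red box with a gold band, 70 x 40 x 36 mm (its own x, y, z), about 90 to 130 g (each one differs, unmarked). This point is its centre; at the start lying in the tipping tray, long side along the handle (2 to 4 of these are present; absent ones read None throughout).
- sp1_mid (a point): gift pack, red box with a gold band, 70 x 40 x 36 mm (its own x, y, z), about 90 to 130 g (each one differs, unmarked). This point is its centre; stock, at the start flat on the table on the robot's right; not all are needed in the pan.
- sp2_mid (a point): gift pack, red box with a gold band, 70 x 40 x 36 mm (its own x, y, z), about 90 to 130 g (each one differs, unmarked). This point is its centre; stock, at the start flat on the table on the robot's right; not all are needed in the pan.
- sp3_mid (a point): gift pack, red box with a gold band, 70 x 40 x 36 mm (its own x, y, z), about 90 to 130 g (each one differs, unmarked). This point is its centre; stock, at the start flat on the table on the robot's right; not all are needed in the pan.
- sp4_mid (a point): gift pack, red box with a gold band, 70 x 40 x 36 mm (its own x, y, z), about 90 to 130 g (each one differs, unmarked). This point is its centre; stock, at the start flat on the table on the robot's right; not all are needed in the pan.
- sp5_mid (a point): gift pack, red box with a gold band, 70 x 40 x 36 mm (its own x, y, z), about 90 to 130 g (each one differs, unmarked). This point is its centre; stock, at the start flat on the table on the robot's right; not all are needed in the pan.
- sp6_mid (a point): gift pack, red box with a gold band, 70 x 40 x 36 mm (its own x, y, z), about 90 to 130 g (each one differs, unmarked). This point is its centre; stock, at the start flat on the table on the robot's right; not all are needed in the pan.
- pan_floor (a point): open square steel pan of the spring scale, 220 (x) x 200 mm (y) outside, walls 4 mm thick and 46 mm high above the inner floor. This point is the centre of the inner floor (about 54 mm above the table when empty), axes along the pan's sides, y towards the tray, z up. The pan sinks 14 mm per kg (spring 700 N/m, stop at 16 mm). The tray's lip overhangs the pan's edge on the pan's +y side; the dial head stands on its +x side, lower than 110 mm over the table.
- dial (a point): centre of the round white dial, 110 mm across, tilted to face up and away from the robot (+x). Its z axis is the dial's normal. The needle lies along this point's -y axis. Black ticks every 100 g from 0 to 1000 g, green band from 700 to 850 g.
- pointer (a joint): reading of the scale: angle of the red needle in rad, 0 when empty, 3.0 rad per kg, growing clockwise. The green band is 2.10 to 2.55 rad. It settles within about 1 s after the pan is touched.
- tray_hinge (a point): point on the hinge axis of the aluminium tipping tray, mid-width, level with the tray's floor, 165 mm above the table. It turns with the tray: x along the hinge axis, y towards the handle, z normal to the floor. The blue stand's two cheeks (12 mm thick, tops 168 mm above the table) hold the hinge at x = +-106 mm.
- tray_floor (a point): centre of the tray's floor, 20 mm from the hinge towards the handle. The tray is 186 mm wide (x, 182 mm between its side walls) and 180 mm long (y) with 30 mm walls on both sides and at the handle end; the end towards the scale (-y) is open and is its pouring lip.
- tray (a joint): tipping angle of the tray in rad: 0 level (resting on its stop, falls back by its own weight), grows to 1.1 as the handle end is lifted and the lip dips over the pan. Packs begin to slide at roughly 0.45 to 0.7 rad.
- ball (a point): centre of the black ball knob, 32 mm across, at the end of the telescoping handle under the tray. With the handle pushed in it lies 170 mm from the hinge along the tray's y and 16 mm below the tray's floor; pulling moves it along the tray's y. Free space all round and below it; the tray's end wall is 56 mm nearer the hinge and 48 mm higher than the ball's centre.
- handle (a joint): extension of the telescoping handle in m: 0 pushed in, the button's hole comes at 0.063, end stop at 0.067. Takes about 5 N to pull.
- lock_button (a joint): orange spring lock button on the handle's tube in m: 0 while held down inside the sleeve, springs up to 0.010 through the hole 125 mm from the hinge (just outside the tray's end wall) when the handle is far enough out; then the handle cannot slide back.
- envelopes: bystander: tied stack of red envelopes, 80 x 46 x 22 mm, among the stock packs; origin at the centre of its underside.
- can1: bystander: gold drink can, 66 mm across, 115 mm tall; origin at the centre of its underside.
- can2: bystander: gold drink can like the other.
- drink: bystander: amber bottle with yellow cap, 64 mm across, 200 mm tall; origin at the centre of its underside.

How it is judged:
By the outcome, as a careful person would: the job done as asked, in the order asked, and still so for the second after the job is handed in, with the robot touching nothing.
Of tp1, tp2, tp3, tp4 only 2 to 4 are there at a start; the rules pass over those that are not, and their reading is None.
At some moment in a run one of sp1, sp2, sp3, sp4, sp5, sp6 may be knocked a few centimetres aside while the robot is not near it.
Once in a run the grip may slacken for a moment while it holds something.
It also fails if it takes over 210 s, if anything falls off the work surface, if the arm or the gripper's body presses on something with over 40 N, if the wrist force passes 120 N, or if a joint passes its speed limit or range.

ROBOT

A 6-joint arm with a two-finger parallel gripper is mounted at the origin on the work surface. World frame = base frame: x ahead of the robot, y to its left, z up, the work surface at z = 0. Lengths are in m, angles in rad, forces in N, time in s.
With the tool pointing down it reaches from about 0.4 to 0.825 m from the base axis. Payload 7 kg.
Tool frame: the origin (TCP) lies between the finger pads; the fingertips stand 22 mm ahead of it and the grasp point (between the pads) lies 3 mm ahead of it; z points along the fingers, y is the direction in which the jaws open and shut (so a half turn about z gives the same grasp; the last joint's range is limited). The gripper opens to 88 mm and grips with 3 to 60 N. Pads are 19 mm wide; open, the fingers measure 130 mm over their backs; the gripper's body (78 mm by 193 mm) begins 47 mm behind the grasp point.
Start: joints at [1.51, 0.359, 0.012, 0, -1.224, -0.288], TCP at [0.231, 0.634, 0.249] pointing down, gripper open.
Joint ranges: [-3.07, 3.07], [-1.43, 2.12], [-1.02, 1.25], [-3.03, 1.67], [-3.05, -0], [-3.03, 3.03]. Speed limits (rad/s): [2.39, 2.39, 3.01, 3.14, 3.14, 3.14].

INTERFACE

Orientations are given as [roll, pitch, yaw] about the fixed x, y, z axes, in that order (R = Rz(yaw) Ry(pitch) Rx(roll)).
In Python, from station import * gives the robot as it stands. The module is installed in compiled form; this text tells all that it offers.
- The arm moves only by the tool move_arm, never from a script. Its argument "rows" is a list of rows, each an object with "delta_rot": the turn, a rotation vector about the world's x, y, z in degrees, a list of three; "delta_pos": the shift along the world's x, y, z in cm, a list of three; "hand": the finger opening in cm, from 0 to 8.76. A call has exactly 10 rows; each row shifts and turns the commanded pose from where the row before left it; what a row does not reach is not made up. A row lasts 1/10 s, in which the tool goes at most 50 mm and 8.59 degrees, less where a joint would pass 70% of its speed; a pose out of reach is approached as far as the arm can. A call is refused whole if a number of a shift passes 5 or a number of a turn 8.59, either way. A call with a gripper value outside its range is refused whole. The fingers move at their own pace and stop on an object; "force" is the grip in N (left out, the last holds). Time passes only in rows, so rows that do not move let the fingers close, or fill a call up. It gives the time, the measured TCP pose, the force and the opening at its end, in the units of the state.
- get_state(): the state, without advancing time (a new reading comes with each control period).
- grab_frame(name): name is "scene" or "top"; returns the picture (480x640x3 uint8, blue, green, red); there is no depth.
- camera_info(name): a dict with "camera_matrix" (3x3 intrinsics, pixels), "world_from_camera" (4x4, takes a point from camera to world coordinates). Camera axes: x right, y down, z forward; pixel columns grow to the right and rows downward; lengths in m; the calibration is good to about 2 mm. A picture is of the moment at which its call begins. camera_info takes no time and is no camera call.
- job_done(): hands the job in, once; it reports no verdict.
The state is a dict: "t": time; "q": joint angles; "qd": joint speeds; "joint_efforts": joint torques, N m; "eef_pos": TCP position; "ee_rot": TCP orientation; "force": force on the tool from outside, world axes, zero at the start; "moment": the same for the moment, N m; "width": finger opening in m.
Only numpy, scipy, OpenCV 4.12 (cv2) and the standard library are available. Lean on these libraries where they do the work, as an engineer would, in place of code of your own. Each camera call takes 0.05 s, during which the arm holds its last target.

## Working session

There is one attempt and no reset: what is moved stays moved. The work goes in short steps, Python scripts to look and compute and a tool call to move; the robot and the scene stay as the last step left them, time stands still between calls to the robot, and variables do not carry over. Pictures are saved under pics/ and viewed, and the job is handed in when it is done.

Besides the shell and the picture viewer there is one more tool, called after ">>>" as name([rows], argument=value, ...), one row to a line, values as JSON. move_arm: Moves the arm, as the interface text tells. Its arguments: {"type":"object","properties":{"rows":{"type":"array"},"force":{"type":"number"}},"required":["rows"]}

```bash
mkdir -p pics
python3 - <<'E'
from station import *
import cv2, numpy as np
print(get_state())
for n in ("scene","top"):
    cv2.imwrite(f"pics/{n}0.png",grab_frame(n)); c=camera_info(n); print(n,np.round(c["camera_matrix"],2).tolist(),np.round(c["world_from_camera"],4).tolist())
E
```

```text
{'t': 0.0, 'q': array([ 1.51009138e+00,  3.59373275e-01,  1.10541693e-02, -3.71217301e-04,
       -1.22411276e+00, -2.88071835e-01]), 'qd': array([-0.0004142 , -0.00032375, -0.00057172, -0.00168397,  0.00047021,
        0.00040374]), 'joint_efforts': array([ 1.34705337e-03, -5.82720566e+01,  2.93057781e+01,  6.99706122e+00,
        7.29577179e-03, -1.50381425e-04]), 'eef_pos': array([0.23055813, 0.63390866, 0.24762563]), 'ee_rot': array([ 3.13992536e+00, -1.30121081e-04, -3.48903090e-01]), 'force': array([ 0.24919016,  0.65229468, -0.62275327]), 'moment': array([-0.00090417, -0.00022495,  0.04531945]), 'width': 0.0879970346008028}
scene [[610.38, 0.0, 322.21], [0.0, 610.38, 237.17], [0.0, 0.0, 1.0]] [[0.6392, 0.6086, -0.4701, 1.228], [0.7689, -0.5176, 0.3754, -0.6107], [-0.0149, -0.6014, -0.7988, 1.3413], [0.0, 0.0, 0.0, 1.0]]
top [[592.04, 0.0, 322.47], [0.0, 592.04, 238.84], [0.0, 0.0, 1.0]] [[-0.01, -0.989, 0.1479, 0.2919], [-0.9999, 0.011, 0.0055, -0.0699], [-0.007, -0.1478, -0.989, 1.8438], [0.0, 0.0, 0.0, 1.0]]
```

View pics/scene0.png

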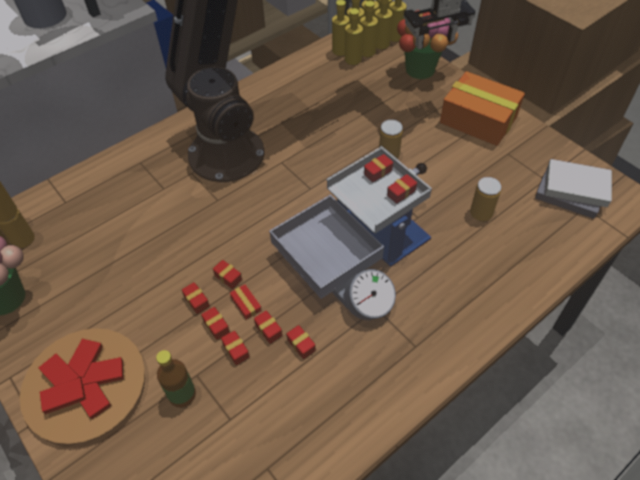

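View pics/top0.png

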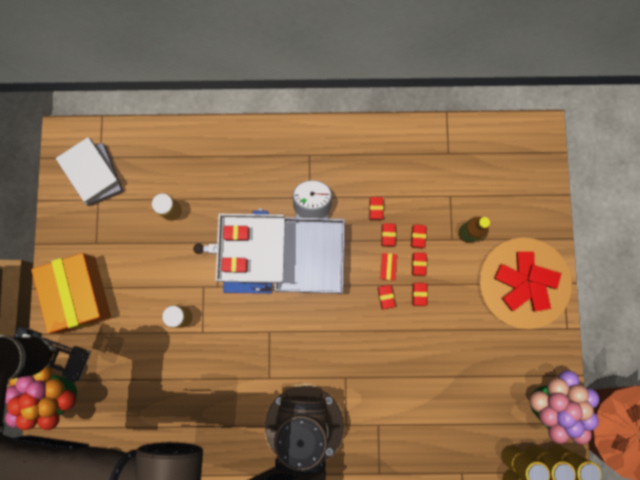

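Both views are usable: there are two packs in the tray, ball knob at about top (199,248), six stock packs around (376–420, 208–297), and the envelopes at (388,266). Next I'll measure the positions.

```bash
cat > h.py <<'E'
from station import *
import cv2, numpy as np
def ray(n,u,v):
    c=camera_info(n);K=np.array(c["camera_matrix"]);T=np.array(c["world_from_camera"])
    d=T[:3,:3]@np.linalg.inv(K)@np.array([u,v,1.]);return T[:3,3],d
def px(n,u,v,z):
    o,d=ray(n,u,v);return o+d*(z-o[2])/d[2]
def proj(n,p):
    c=camera_info(n);K=np.array(c["camera_matrix"]);T=np.array(c["world_from_camera"])
    q=T[:3,:3].T@(np.array(p)-T[:3,3]);q=K@q;return q[:2]/q[2]
def crop(n,img,u0,v0,w,h,s,name):
    cv2.imwrite(name,cv2.resize(img[v0:v0+h,u0:u0+w],None,fx=s,fy=s,interpolation=cv2.INTER_CUBIC))
def blobs(img,roi,z,n="top"):
    u0,v0,u1,v1=roi
    h=cv2.cvtColor(img,cv2.COLOR_BGR2HSV)
    m=(((h[...,0]<35)&(h[...,1]>190)|(h[...,0]>172)&(h[...,1]>150))&(h[...,2]>90)).astype(np.uint8)
    mm=np.zeros_like(m);mm[v0:v1,u0:u1]=m[v0:v1,u0:u1]
    cs,_=cv2.findContours(mm,cv2.RETR_EXTERNAL,cv2.CHAIN_APPROX_NONE)
    out=[]
    for c in cs:
        if cv2.contourArea(c)<60: continue
        w=np.array([px(n,*p[0],z)[:2] for p in c],np.float32)
        (cx,cy),(a,b),ang=cv2.minAreaRect(w)
        if a<b: a,b,ang=b,a,ang+90
        out.append((cx,cy,a,b,ang,c[:,0].mean(0)))
        print("c %.3f %.3f size %.3f %.3f longang %.0f"%(cx,cy,a,b,(ang+90)%180-90),c[:,0].mean(0).round(1))
    return out
E
python3 - <<'E'
from h import *
im=cv2.imread("pics/top0.png")
blobs(im,(350,180,445,320),.036)
print('tray');blobs(im,(218,215,285,285),.201)
crop("top",im,180,180,180,125,4,"pics/c0.png")
crop("top",im,350,180,160,130,5,"pics/c1.png")
s=cv2.imread("pics/scene0.png")
crop("s",s,265,110,190,150,4,"pics/c2.png")
E
```

```text
c 0.362 -0.256 size 0.039 0.024 longang -77 [387.7 303.4]
c 0.370 -0.353 size 0.039 0.027 longang 88 [419.5 300.6]
c 0.404 -0.248 size 0.038 0.025 longang -85 [384.3 290.1]
c 0.411 -0.354 size 0.040 0.024 longang 89 [419.5 287.2]
c 0.461 -0.354 size 0.037 0.028 longang 88 [419.  269.9]
c 0.473 -0.276 size 0.074 0.011 longang -5 [393.2 266.8]
c 0.476 -0.247 size 0.075 0.013 longang -5 [383.9 265.8]
c 0.503 -0.357 size 0.040 0.025 longang 89 [419.2 256.9]
c 0.549 -0.354 size 0.037 0.031 longang 88 [417.9 242. ]
c 0.553 -0.262 size 0.037 0.025 longang 89 [388.1 240.8]
c 0.590 -0.359 size 0.037 0.025 longang 88 [419.2 229.1]
c 0.595 -0.265 size 0.034 0.022 longang 89 [388.5 227.5]
c 0.638 -0.227 size 0.037 0.025 longang 89 [376. 214.]
c 0.680 -0.228 size 0.037 0.025 longang 89 [376.3 201. ]
tray
```

View pics/c0.png

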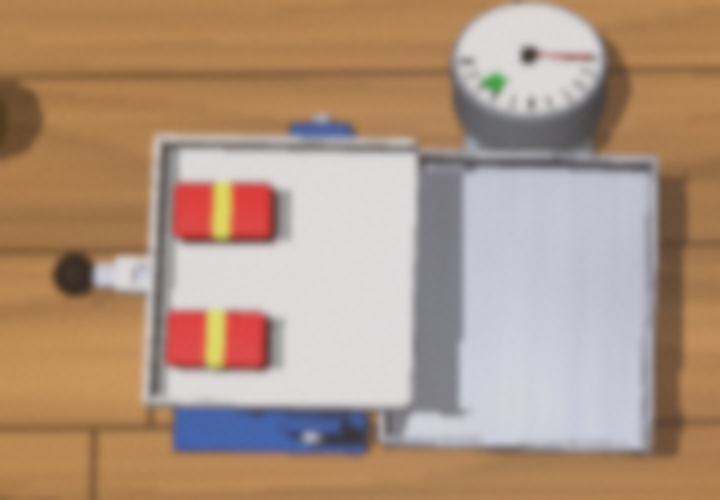

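View pics/c1.png

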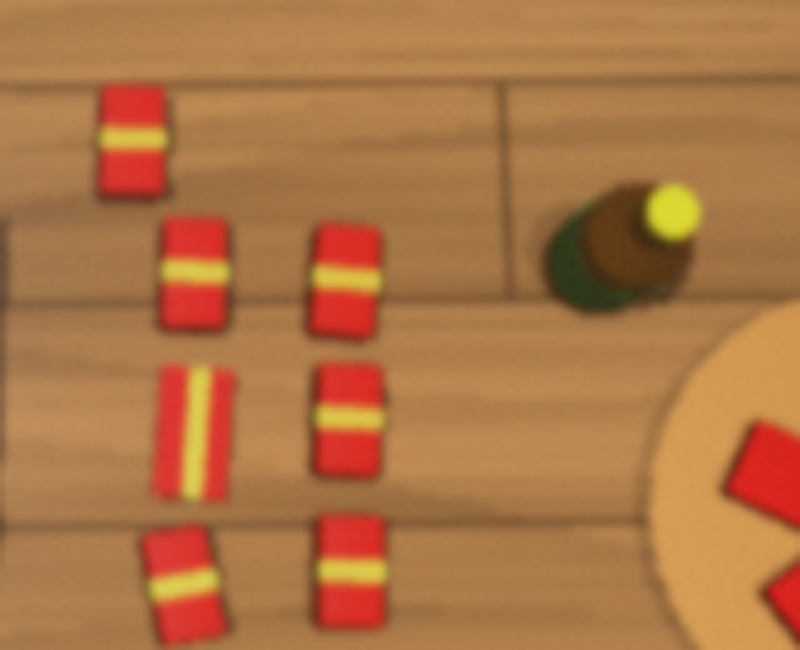

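View pics/c2.png

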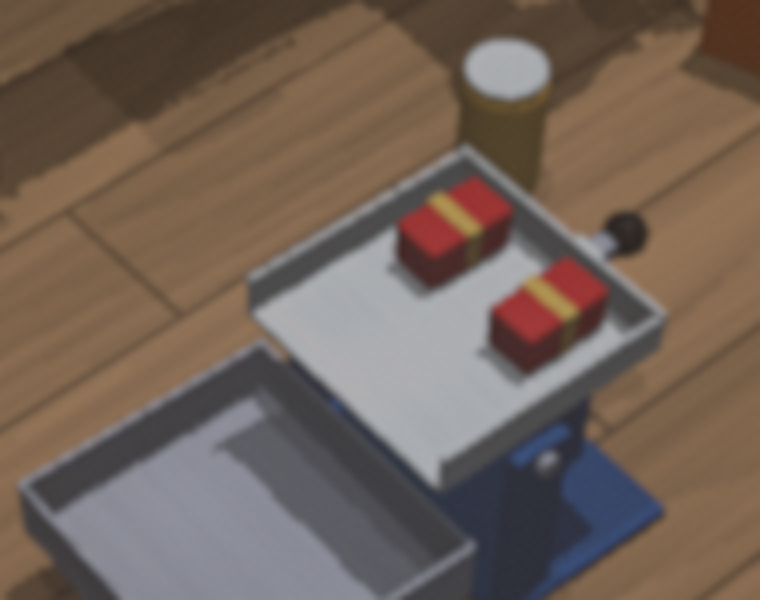

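Run:
```python
from h import *
o1,d1=ray("top",198.3,248.3);o2,d2=ray("scene",421.5,168)
A=np.stack([d1,-d2],1);s=np.linalg.lstsq(A,o2-o1,rcond=None)[0]
print("ball",o1+d1*s[0],o2+d2*s[1],px("top",198.3,248.3,.149))
f=lambda a,b,z:px("top",180+a/4,180+b/4,z).round(4)
print("tray",[f(*p,.195) for p in [(157,135),(147,403)]],"lip",[f(*p,.165) for p in[(416,149),(411,403)]])
print("wall top lip ends",[f(*p,.195) for p in [(417,140),(412,408)]])
print("pan",[f(*p,.1) for p in [(657,158),(653,452),(378,445)]])
print("tray packs",[f(*p,.201) for p in [(222,210),(216,340)]])
print("pegs cheeks",f(322,125,.168), f(340,430,.168))
for n,(u,v) in dict(can1=(162,204),can2=(173,316)).items(): print(n,px("top",u,v,.115))
print("dial",f(528,55,.09)); print('bottle',px("top",484,223,.2))
g=lambda a,b:px("top",350+a/5,180+b/5,.036).round(3)
for p in [(133,143),(194,274),(345,280),(349,420),(351,572),(185,585),(194,433)]: print(g(*p))
```

```text
ball [0.52150577 0.29848979 0.15047634] [0.52099542 0.2978072  0.15025863] [0.52170594 0.29881099 0.149     ]
tray [array([0.6137, 0.2313, 0.195 ]), array([0.4236, 0.2353, 0.195 ])] lip [array([0.6072, 0.0497, 0.165 ]), array([0.424 , 0.0533, 0.165 ])]
wall top lip ends [array([0.608 , 0.0468, 0.195 ]), array([0.4181, 0.0504, 0.195 ])]
pan [array([ 0.6105, -0.126 ,  0.1   ]), array([ 0.3912, -0.1197,  0.1   ]), array([0.3984, 0.0824, 0.1   ])]
tray packs [array([0.5584, 0.1836, 0.201 ]), array([0.4665, 0.1868, 0.201 ])]
pegs cheeks [0.625  0.1173 0.168 ] [0.4052 0.1033 0.168 ]
can1 [0.66091349 0.4175079  0.115     ]
can2 [0.32894127 0.37555483 0.115     ]
dial [ 0.6927 -0.0299  0.09  ]
bottle [ 0.57776511 -0.51567482  0.2       ]
[ 0.655 -0.229  0.036]
[ 0.573 -0.265  0.036]
[ 0.568 -0.358  0.036]
[ 0.481 -0.357  0.036]
[ 0.388 -0.355  0.036]
[ 0.381 -0.254  0.036]
[ 0.474 -0.262  0.036]
```

>>> move_arm([
  {"delta_rot": [0, 0, -7.9], "delta_pos": [2.9, -3.4, 0], "hand": 8.7},
  {"delta_rot": [0, 0, -7.9], "delta_pos": [2.9, -3.4, 0], "hand": 8.7},
  {"delta_rot": [0, 0, -7.9], "delta_pos": [2.9, -3.4, 0], "hand": 8.7},
  {"delta_rot": [0, 0, -7.9], "delta_pos": [2.9, -3.4, 0], "hand": 8.7},
  {"delta_rot": [0, 0, -7.9], "delta_pos": [2.9, -3.4, 0], "hand": 8.7},
  {"delta_rot": [0, 0, -7.9], "delta_pos": [2.9, -3.3, 0], "hand": 8.7},
  {"delta_rot": [0, 0, -7.9], "delta_pos": [2.9, -3.3, 0], "hand": 8.7},
  {"delta_rot": [0, 0, -7.9], "delta_pos": [2.9, -3.3, 0], "hand": 8.7},
  {"delta_rot": [0, 0, -7.9], "delta_pos": [2.9, -3.3, 0], "hand": 8.7},
  {"delta_rot": [0, 0, 0], "delta_pos": [2.9, -3.3, 0], "hand": 8.7},
], force=30)

```text
t: 1.1
eef_pos: [0.5214, 0.2977, 0.2484]
ee_rot: [3.141, -0.0, -1.595]
force: [1.4, 1.1, -1.4]
width: 0.0875
```

Run:
```python
from h import *
s=grab_frame("scene");crop("s",s,310,60,200,150,4,"pics/c3.png")
```

```text
(no output)
```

View pics/c3.png

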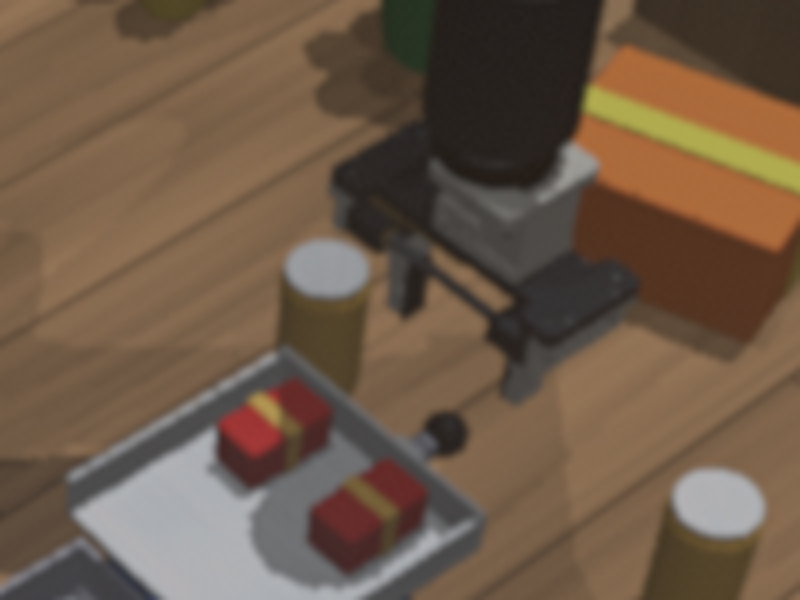

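The gripper is over the ball (crop 445,432) with its jaws along the hinge axis, and the body is long along the jaws. I'll descend.

>>> move_arm([
  {"delta_rot": [0, 0, 0], "delta_pos": [0, 0, -1.5], "hand": 8.7},
  {"delta_rot": [0, 0, 0], "delta_pos": [0, 0, -2], "hand": 8.7},
  {"delta_rot": [0, 0, 0], "delta_pos": [0, 0, -2], "hand": 8.7},
  {"delta_rot": [0, 0, 0], "delta_pos": [0, 0, -2], "hand": 8.7},
  {"delta_rot": [0, 0, 0], "delta_pos": [0, 0, -1.5], "hand": 8.7},
  {"delta_rot": [0, 0, 0], "delta_pos": [0, 0, -0.6], "hand": 8.7},
  {"delta_rot": [0, 0, 0], "delta_pos": [0, 0, 0], "hand": 5},
  {"delta_rot": [0, 0, 0], "delta_pos": [0, 0, 0], "hand": 2.5},
  {"delta_rot": [0, 0, 0], "delta_pos": [0, 0, 0], "hand": 2.5},
  {"delta_rot": [0, 0, 0], "delta_pos": [0, 0, 0], "hand": 2.5},
], force=30)

```text
t: 2.15
eef_pos: [0.521, 0.2997, 0.1534]
ee_rot: [-3.141, 0.001, -1.59]
force: [-0.1, -0.1, -0.3]
width: 0.0608
```

>>> move_arm([
  {"delta_rot": [0, 0, 0], "delta_pos": [0, 0, 0], "hand": 2.5},
  {"delta_rot": [0, 0, 0], "delta_pos": [0, 0, 0], "hand": 2.5},
  {"delta_rot": [0, 0, 0], "delta_pos": [0, 0, 0], "hand": 2.5},
  {"delta_rot": [0, 0, 0], "delta_pos": [0, 0, 0], "hand": 2.5},
  {"delta_rot": [0, 0, 0], "delta_pos": [0, 0, 0], "hand": 2.5},
  {"delta_rot": [0, 0, 0], "delta_pos": [0, 0, 0], "hand": 2.5},
  {"delta_rot": [0, 0, 0], "delta_pos": [0, 0, 0], "hand": 2.5},
  {"delta_rot": [0, 0, 0], "delta_pos": [0, 0, 0], "hand": 2.5},
  {"delta_rot": [0, 0, 0], "delta_pos": [0, 0, 0], "hand": 2.5},
  {"delta_rot": [0, 0, 0], "delta_pos": [0, 0, 0], "hand": 2.5},
])

```text
t: 3.15
eef_pos: [0.5201, 0.2993, 0.1525]
ee_rot: [3.141, -0.0, -1.59]
force: [-5.0, 0.3, 3.7]
width: 0.0303
```

>>> move_arm([
  {"delta_rot": [0, 0, 0], "delta_pos": [0, 0.5, 0], "hand": 2.5},
  {"delta_rot": [0, 0, 0], "delta_pos": [0.03, 0.8, 0], "hand": 2.5},
  {"delta_rot": [0, 0, 0], "delta_pos": [0.03, 0.8, 0], "hand": 2.5},
  {"delta_rot": [0, 0, 0], "delta_pos": [0.02, 0.8, 0], "hand": 2.5},
  {"delta_rot": [0, 0, 0], "delta_pos": [0.02, 0.8, 0], "hand": 2.5},
  {"delta_rot": [0, 0, 0], "delta_pos": [0.02, 0.8, 0], "hand": 2.5},
  {"delta_rot": [0, 0, 0], "delta_pos": [0.02, 0.8, 0], "hand": 2.5},
  {"delta_rot": [0, 0, 0], "delta_pos": [0.02, 0.6, 0], "hand": 2.5},
  {"delta_rot": [0, 0, 0], "delta_pos": [0, 0.4, 0], "hand": 2.5},
  {"delta_rot": [0, 0, 0], "delta_pos": [0, 0, 0], "hand": 2.5},
], force=40)

```text
t: 4.15
eef_pos: [0.5217, 0.3611, 0.152]
ee_rot: [3.14, -0.003, -1.59]
force: [-3.2, -6.5, 2.2]
width: 0.0302
```

Run:
```python
from h import *
s=grab_frame("scene");crop("s",s,310,60,200,150,4,"pics/c4.png")
st=get_state();print(st["eef_pos"],st["force"],st["width"])
```

```text
[0.52175406 0.36106591 0.15205367] [-2.95959653 -6.33131212  2.38482542] 0.030040575307503953
```

View pics/c4.png

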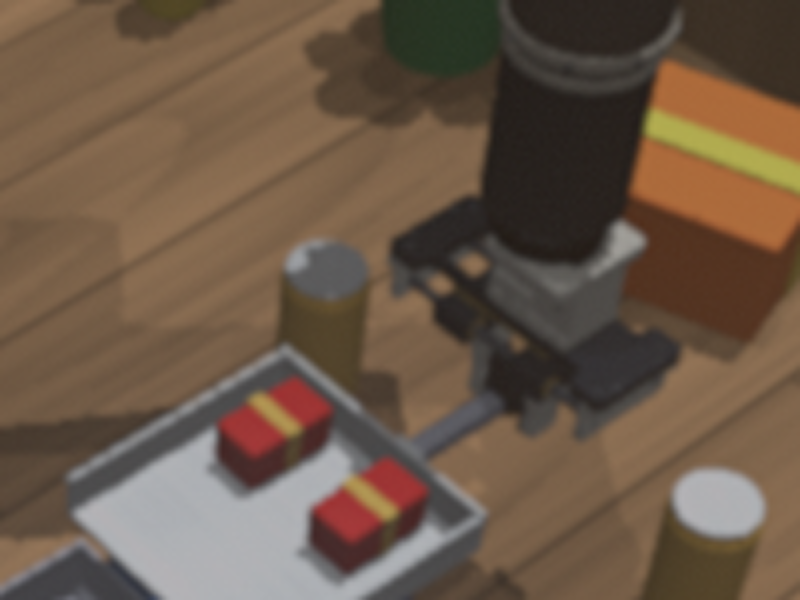

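Handle is out about 62 mm with no orange button yet, so I'll keep creeping out.

>>> move_arm([
  {"delta_rot": [0, 0, 0], "delta_pos": [0, 0.1, 0], "hand": 2.5},
  {"delta_rot": [0, 0, 0], "delta_pos": [0, 0.1, 0], "hand": 2.5},
  {"delta_rot": [0, 0, 0], "delta_pos": [0, 0.1, 0], "hand": 2.5},
  {"delta_rot": [0, 0, 0], "delta_pos": [0, 0.1, 0], "hand": 2.5},
  {"delta_rot": [0, 0, 0], "delta_pos": [0, 0, 0], "hand": 2.5},
  {"delta_rot": [0, 0, 0], "delta_pos": [0, 0, 0], "hand": 2.5},
  {"delta_rot": [0, 0, 0], "delta_pos": [0, 0, 0], "hand": 2.5},
  {"delta_rot": [0, 0, 0], "delta_pos": [0, 0, 0], "hand": 2.5},
  {"delta_rot": [0, 0, 0], "delta_pos": [0, 0, 0], "hand": 2.5},
  {"delta_rot": [0, 0, 0], "delta_pos": [0, 0, 0], "hand": 2.5},
])

```text
t: 5.2
eef_pos: [0.5216, 0.3613, 0.1519]
ee_rot: [3.138, -0.008, -1.591]
force: [-2.0, -18.1, 5.5]
width: 0.0304
```

Run:
```python
from h import *
s=grab_frame("scene");crop("s",s,380,110,100,75,8,"pics/c5.png")
t=grab_frame("top");crop("s",t,150,200,120,90,6,"pics/c6.png")
st=get_state();print(st["eef_pos"],st["force"],st["width"])
```

```text
[0.52162927 0.36131546 0.15190666] [ -1.83068314 -17.88497388   5.88128533] 0.03007570474569733
```

View pics/c5.png

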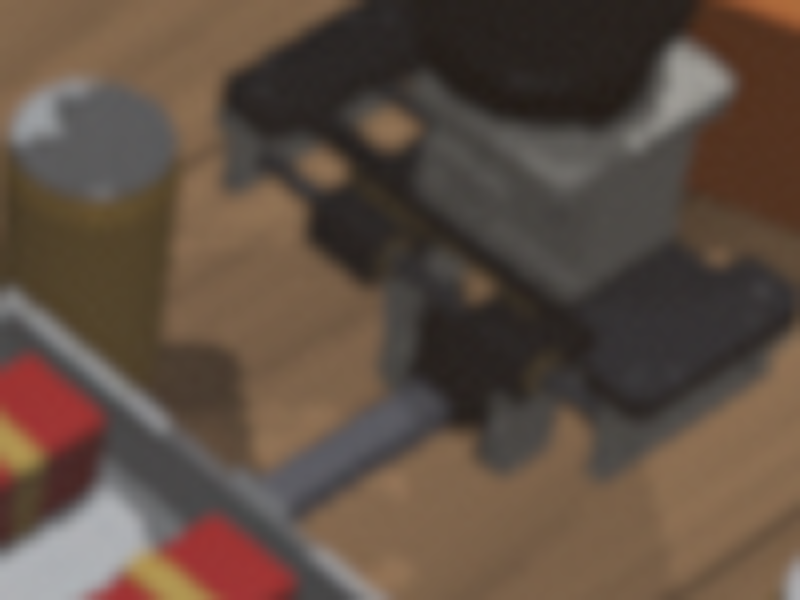

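View pics/c6.png

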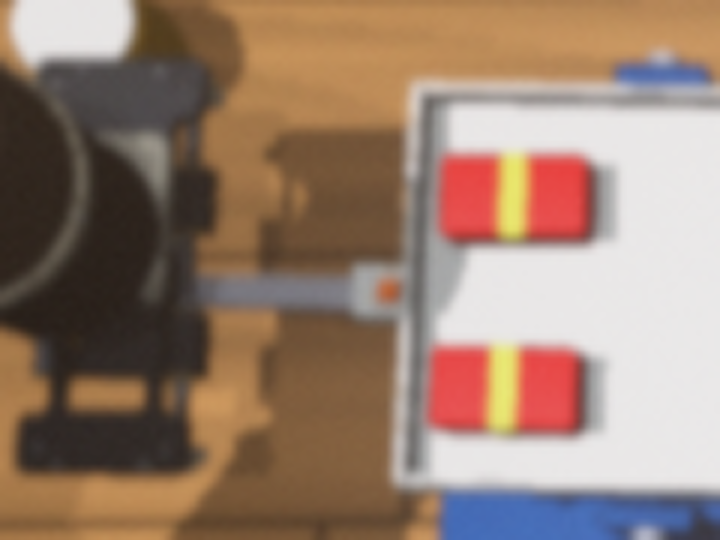

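Orange button is visible in the top view at crop (388,290), and the pull force rose to 18 N with no further motion, so the handle is locked. Next, the arc for lifting.

Run:
```python
import numpy as np
R,o=.235,-.016
def p(t): return np.array([R*np.cos(t)-o*np.sin(t), R*np.sin(t)+o*np.cos(t)])
th=np.linspace(0,1.0,31); P=np.array([p(t) for t in th]); d=np.diff(P,axis=0)*100
for i,r in enumerate(d): print(i,r.round(2), round(.026*r[0],2))
```

```text
0 [0.04 0.78] 0.0
1 [0.01 0.78] 0.0
2 [-0.01  0.79] -0.0
3 [-0.04  0.78] -0.0
4 [-0.06  0.78] -0.0
5 [-0.09  0.78] -0.0
6 [-0.12  0.78] -0.0
7 [-0.14  0.77] -0.0
8 [-0.17  0.77] -0.0
9 [-0.19  0.76] -0.01
10 [-0.22  0.75] -0.01
11 [-0.24  0.75] -0.01
12 [-0.27  0.74] -0.01
13 [-0.29  0.73] -0.01
14 [-0.32  0.72] -0.01
15 [-0.34  0.71] -0.01
16 [-0.36  0.7 ] -0.01
17 [-0.39  0.68] -0.01
18 [-0.41  0.67] -0.01
19 [-0.43  0.66] -0.01
20 [-0.45  0.64] -0.01
21 [-0.47  0.63] -0.01
22 [-0.49  0.61] -0.01
23 [-0.51  0.59] -0.01
24 [-0.53  0.58] -0.01
25 [-0.55  0.56] -0.01
26 [-0.57  0.54] -0.01
27 [-0.59  0.52] -0.02
28 [-0.61  0.5 ] -0.02
29 [-0.62  0.48] -0.02
```

>>> move_arm([
  {"delta_rot": [0, 0, 0], "delta_pos": [0, -0.3, 0.2], "hand": 2.5},
  {"delta_rot": [0, 0, 0], "delta_pos": [0, 0, 0.8], "hand": 2.5},
  {"delta_rot": [0, 0, 0], "delta_pos": [0, 0, 0.8], "hand": 2.5},
  {"delta_rot": [0, 0, 0], "delta_pos": [0, 0, 0.8], "hand": 2.5},
  {"delta_rot": [0, 0, 0], "delta_pos": [0, -0.05, 0.8], "hand": 2.5},
  {"delta_rot": [0, 0, 0], "delta_pos": [0, -0.1, 0.8], "hand": 2.5},
  {"delta_rot": [0, 0, 0], "delta_pos": [0, -0.1, 0.8], "hand": 2.5},
  {"delta_rot": [0, 0, 0], "delta_pos": [0, -0.15, 0.8], "hand": 2.5},
  {"delta_rot": [0, 0, 0], "delta_pos": [0, -0.15, 0.75], "hand": 2.5},
  {"delta_rot": [0, 0, 0], "delta_pos": [0, -0.2, 0.75], "hand": 2.5},
])

```text
t: 6.3
eef_pos: [0.5216, 0.3554, 0.2251]
ee_rot: [3.14, -0.001, -1.59]
force: [-3.8, -3.7, -3.5]
width: 0.0304
```

>>> move_arm([
  {"delta_rot": [0, 0, 0], "delta_pos": [0, -0.2, 0.75], "hand": 2.5},
  {"delta_rot": [0, 0, 0], "delta_pos": [0, -0.25, 0.75], "hand": 2.5},
  {"delta_rot": [0, 0, 0], "delta_pos": [0, -0.25, 0.75], "hand": 2.5},
  {"delta_rot": [0, 0, 0], "delta_pos": [0, -0.3, 0.75], "hand": 2.5},
  {"delta_rot": [0, 0, 0], "delta_pos": [0, -0.3, 0.7], "hand": 2.5},
  {"delta_rot": [0, 0, 0], "delta_pos": [0, -0.35, 0.7], "hand": 2.5},
  {"delta_rot": [0, 0, 0], "delta_pos": [-0.05, -0.35, 0.7], "hand": 2.5},
  {"delta_rot": [0, 0, 0], "delta_pos": [0, -0.4, 0.7], "hand": 2.5},
  {"delta_rot": [0, 0, 0], "delta_pos": [-0.05, -0.4, 0.65], "hand": 2.5},
  {"delta_rot": [0, 0, 0], "delta_pos": [0, -0.4, 0.65], "hand": 2.5},
])

```text
t: 7.3
eef_pos: [0.5209, 0.3246, 0.2971]
ee_rot: [3.141, 0.002, -1.589]
force: [-5.1, 1.9, -3.2]
width: 0.0299
```

Run:
```python
from h import *
s=grab_frame("scene");crop("s",s,265,90,200,150,4,"pics/c7.png")
```

```text
(no output)
```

View pics/c7.png

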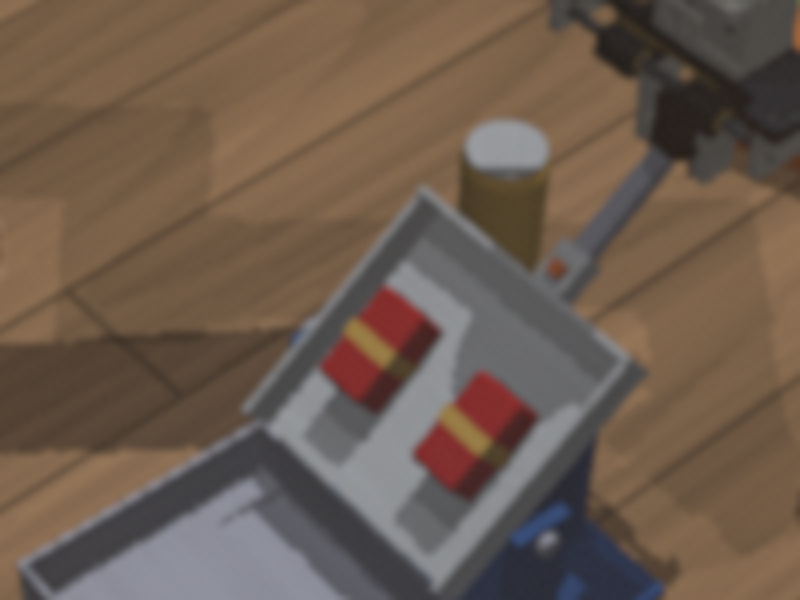

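The button is visible at crop (557,268) and the packs are starting to slide. I'll keep tipping.

>>> move_arm([
  {"delta_rot": [0, 0, 0], "delta_pos": [-0.05, -0.45, 0.65], "hand": 2.5},
  {"delta_rot": [0, 0, 0], "delta_pos": [0, -0.45, 0.65], "hand": 2.5},
  {"delta_rot": [0, 0, 0], "delta_pos": [0, -0.5, 0.6], "hand": 2.5},
  {"delta_rot": [0, 0, 0], "delta_pos": [-0.05, -0.5, 0.6], "hand": 2.5},
  {"delta_rot": [0, 0, 0], "delta_pos": [0, -0.55, 0.6], "hand": 2.5},
  {"delta_rot": [0, 0, 0], "delta_pos": [0, -0.55, 0.55], "hand": 2.5},
  {"delta_rot": [0, 0, 0], "delta_pos": [0, -0.55, 0.55], "hand": 2.5},
  {"delta_rot": [0, 0, 0], "delta_pos": [0, -0.3, 0.25], "hand": 2.5},
  {"delta_rot": [0, 0, 0], "delta_pos": [0, 0, 0], "hand": 2.5},
  {"delta_rot": [0, 0, 0], "delta_pos": [0, 0, 0], "hand": 2.5},
])

```text
t: 8.35
eef_pos: [0.5198, 0.286, 0.3421]
ee_rot: [-3.141, 0.002, -1.589]
force: [-8.6, 3.1, -0.7]
width: 0.0301
```

Run:
```python
from h import *
s=grab_frame("scene");crop("s",s,265,90,200,150,4,"pics/c8.png")
t=grab_frame("top");crop("s",t,200,170,180,135,4,"pics/c9.png")
```

```text
(no output)
```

View pics/c8.png

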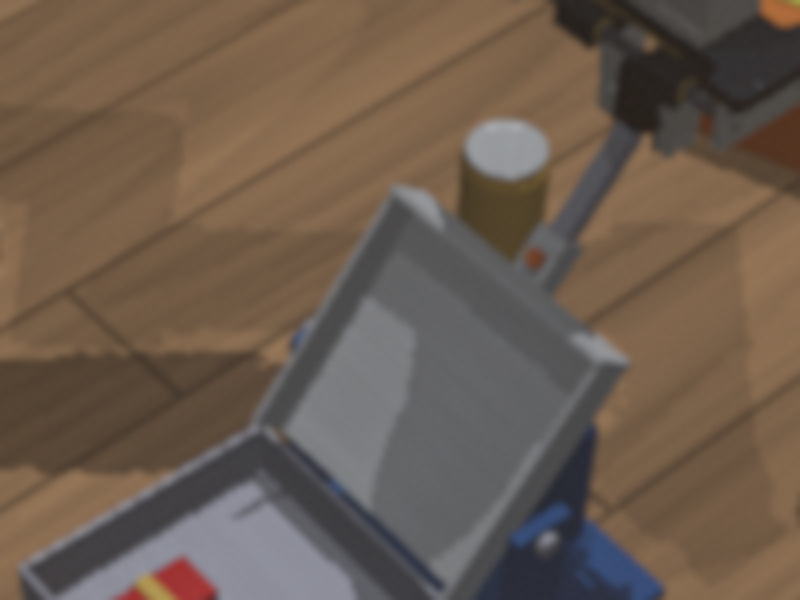

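View pics/c9.png

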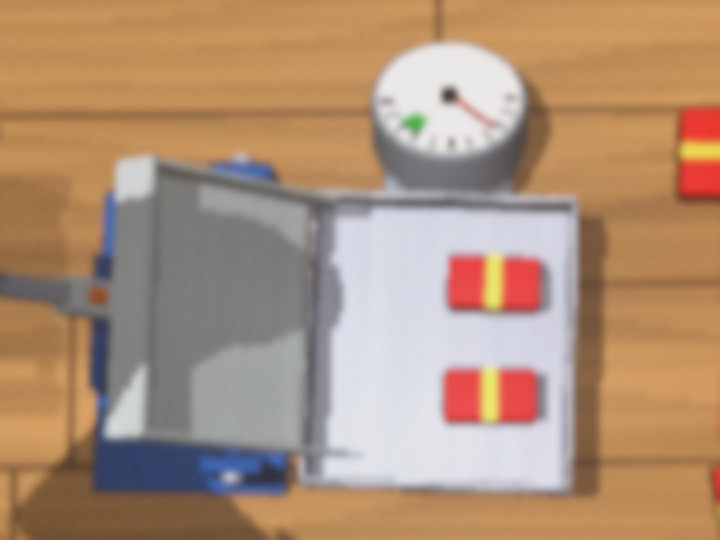

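Both tray packs lie flat in the pan at crop (494,284) and (491,396), and the tray is empty. The needle reads roughly 200 g. Next I'll lower the tray.

Run:
```python
import numpy as np
R,o=.235,-.016
p=lambda t: np.array([R*np.cos(t)-o*np.sin(t), R*np.sin(t)+o*np.cos(t)])
z0=.152-p(0)[1]
from scipy.optimize import brentq
t0=brentq(lambda t:p(t)[1]+z0-.342,0,1.2);print(t0, p(t0)-p(0))
P=np.array([p(t) for t in np.linspace(t0,0,20)]);print((np.diff(P,axis=0)*100).round(2).tolist())
```

```text
0.8991425576892892 [-0.07623917  0.19      ]
[[0.81, -0.77], [0.77, -0.81], [0.73, -0.84], [0.69, -0.88], [0.65, -0.91], [0.6, -0.94], [0.56, -0.97], [0.51, -0.99], [0.46, -1.01], [0.42, -1.03], [0.37, -1.05], [0.32, -1.07], [0.26, -1.08], [0.21, -1.09], [0.16, -1.1], [0.11, -1.11], [0.06, -1.11], [0.0, -1.11], [-0.05, -1.11]]
```

>>> move_arm([
  {"delta_rot": [0, 0, 0], "delta_pos": [0, 0.8, -0.75], "hand": 2.5},
  {"delta_rot": [0, 0, 0], "delta_pos": [0, 0.75, -0.8], "hand": 2.5},
  {"delta_rot": [0, 0, 0], "delta_pos": [0.05, 0.7, -0.85], "hand": 2.5},
  {"delta_rot": [0, 0, 0], "delta_pos": [0.05, 0.7, -0.9], "hand": 2.5},
  {"delta_rot": [0, 0, 0], "delta_pos": [0, 0.65, -0.9], "hand": 2.5},
  {"delta_rot": [0, 0, 0], "delta_pos": [0.05, 0.6, -0.95], "hand": 2.5},
  {"delta_rot": [0, 0, 0], "delta_pos": [0, 0.55, -0.95], "hand": 2.5},
  {"delta_rot": [0, 0, 0], "delta_pos": [0.05, 0.5, -1.0], "hand": 2.5},
  {"delta_rot": [0, 0, 0], "delta_pos": [0, 0.45, -1.0], "hand": 2.5},
  {"delta_rot": [0, 0, 0], "delta_pos": [0, 0.4, -1.05], "hand": 2.5},
])

```text
t: 9.45
eef_pos: [0.5216, 0.3468, 0.2497]
ee_rot: [3.141, 0.0, -1.589]
force: [-7.6, 1.4, -1.1]
width: 0.0301
```

>>> move_arm([
  {"delta_rot": [0, 0, 0], "delta_pos": [0, 0.35, -1.05], "hand": 2.5},
  {"delta_rot": [0, 0, 0], "delta_pos": [0, 0.3, -1.05], "hand": 2.5},
  {"delta_rot": [0, 0, 0], "delta_pos": [0, 0.25, -1.1], "hand": 2.5},
  {"delta_rot": [0, 0, 0], "delta_pos": [0, 0.2, -1.1], "hand": 2.5},
  {"delta_rot": [0, 0, 0], "delta_pos": [0, 0.15, -1.1], "hand": 2.5},
  {"delta_rot": [0, 0, 0], "delta_pos": [0, 0.1, -1.1], "hand": 2.5},
  {"delta_rot": [0, 0, 0], "delta_pos": [0, 0.05, -1.1], "hand": 2.5},
  {"delta_rot": [0, 0, 0], "delta_pos": [0, 0, -1.0], "hand": 2.5},
  {"delta_rot": [0, 0, 0], "delta_pos": [0, 0, -0.6], "hand": 2.5},
  {"delta_rot": [0, 0, 0], "delta_pos": [0, 0, 0], "hand": 2.5},
])

```text
t: 10.45
eef_pos: [0.5219, 0.3605, 0.157]
ee_rot: [3.141, -0.001, -1.589]
force: [-7.2, 2.1, -0.6]
width: 0.0304
```

>>> move_arm([
  {"delta_rot": [0, 0, 0], "delta_pos": [0, 0, -0.3], "hand": 2.5},
  {"delta_rot": [0, 0, 0], "delta_pos": [0, 0, -0.2], "hand": 2.5},
  {"delta_rot": [0, 0, 0], "delta_pos": [0, 0, 0], "hand": 2.5},
  {"delta_rot": [0, 0, 0], "delta_pos": [0, 0, 0], "hand": 6},
  {"delta_rot": [0, 0, 0], "delta_pos": [0, 0, 0], "hand": 7},
  {"delta_rot": [0, 0, 0], "delta_pos": [0, 0, 0], "hand": 7},
  {"delta_rot": [0, 0, 0], "delta_pos": [0, 0, 0], "hand": 7},
  {"delta_rot": [0, 0, 0], "delta_pos": [0, 0, 0], "hand": 7},
  {"delta_rot": [0, 0, 0], "delta_pos": [0, 0, 0], "hand": 7},
  {"delta_rot": [0, 0, 0], "delta_pos": [0, 0, 0], "hand": 7},
])

```text
t: 11.45
eef_pos: [0.5224, 0.3603, 0.1525]
ee_rot: [-3.142, -0.0, -1.59]
force: [-0.6, -0.3, -0.2]
width: 0.0695
```

>>> move_arm([
  {"delta_rot": [0, 0, 0], "delta_pos": [0, 0, 1], "hand": 7},
  {"delta_rot": [0, 0, 0], "delta_pos": [0, 0, 1.5], "hand": 7},
  {"delta_rot": [0, 0, 0], "delta_pos": [0, 0, 2], "hand": 7},
  {"delta_rot": [0, 0, 0], "delta_pos": [0, 0, 3], "hand": 7},
  {"delta_rot": [0, 0, 0], "delta_pos": [0, 0, 4], "hand": 7},
  {"delta_rot": [0, 0, 0], "delta_pos": [0, 0, 4], "hand": 7},
  {"delta_rot": [0, 0, 0], "delta_pos": [0, 0, 2], "hand": 7},
  {"delta_rot": [0, 0, 0], "delta_pos": [0, 0, 0], "hand": 7},
  {"delta_rot": [0, 0, 0], "delta_pos": [0, 0, 0], "hand": 7},
  {"delta_rot": [0, 0, 0], "delta_pos": [0, 0, 0], "hand": 7},
])

```text
t: 12.45
eef_pos: [0.5219, 0.36, 0.3267]
ee_rot: [3.14, -0.001, -1.59]
force: [0.5, 0.6, -1.0]
width: 0.0698
```

Run:
```python
from h import *
s=grab_frame("scene");crop("s",s,200,90,260,195,3,"pics/c10.png")
t=grab_frame("top");crop("s",t,180,170,265,150,3,"pics/c11.png");cv2.imwrite("pics/top1.png",t)
print(get_state()["force"])
```

```text
[ 0.35223999 -0.08453284  0.57093922]
```

View pics/c10.png

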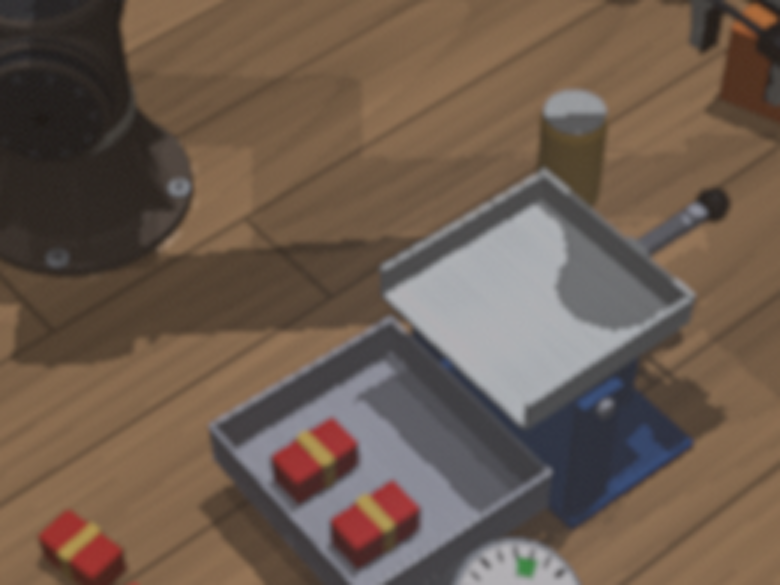

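View pics/c11.png

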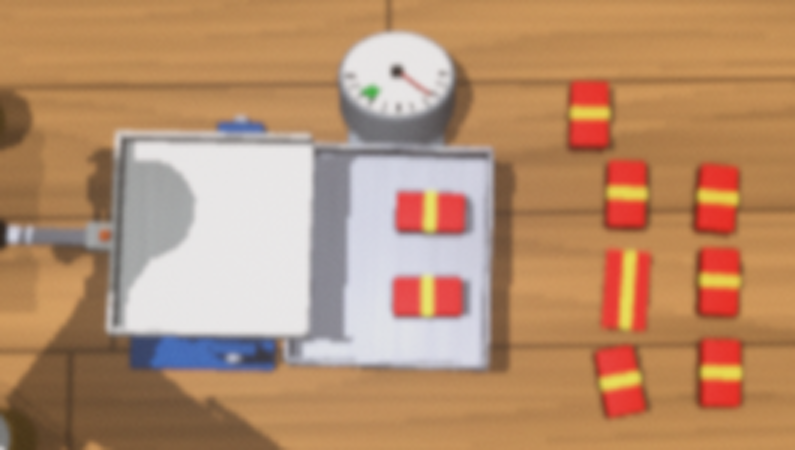

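```bash
cat >> h.py <<'E'
def needle(t):
    # hub near (312.,193.8); red needle
    import math
    hsv=cv2.cvtColor(t,cv2.COLOR_BGR2HSV).astype(int)
    hub=None
    u0,v0,u1,v1=288,176,336,216
    g=t[v0:v1,u0:u1].astype(int)
    dark=(g.sum(2)<150)
    ys,xs=np.nonzero(dark[5:30,12:38]); hub=np.array([xs.mean()+12+u0,ys.mean()+5+v0])
    r=g[...,2]-(g[...,0]+g[...,1])/2
    w=np.clip(r-25,0,None)
    gr=g[...,1]-(g[...,0]+g[...,2])/2
    wg=np.clip(gr-30,0,None)
    Y,X=np.mgrid[v0:v1,u0:u1]
    d=np.hypot(X-hub[0],(Y-hub[1])/.73); w=w*(d>3)*(d<20)
    f=lambda w:math.atan2(((Y-hub[1])*w).sum()/w.sum()/.73,((X-hub[0])*w).sum()/w.sum())
    a=f(w)
    print("hub",hub.round(1),"needle rad %.3f -> %.0f g"%(a,a/3*1000),"green %.3f"%f(wg))
    return a
E
python3 - <<'E'
from h import *
for f in ("pics/top0.png","pics/top1.png"): needle(cv2.imread(f))
t=cv2.imread("pics/top1.png")
f=lambda a,b,z:px("top",180+a/3,170+b/3,z).round(4)
print("pan",[f(*p,.097) for p in [(493,150),(489,369),(286,362)]])
for p in [(397,192),(464,192),(397,231),(464,233),(394,277),(462,277),(394,316),(462,317)]: print(f(*p,.087))
crop("s",t,280,170,60,50,12,"pics/d1.png")
E
```

```text
hub [nan nan] needle rad nan -> nan g green nan
hub [nan nan] needle rad nan -> nan g green nan
pan [array([ 0.6095, -0.1263,  0.097 ]), array([ 0.3914, -0.119 ,  0.097 ]), array([0.4003, 0.0802, 0.097 ])]
[ 0.5697 -0.0299  0.087 ]
[ 0.5689 -0.097   0.087 ]
[ 0.5303 -0.0296  0.087 ]
[ 0.5275 -0.0964  0.087 ]
[ 0.4842 -0.0263  0.087 ]
[ 0.4834 -0.0939  0.087 ]
[ 0.4453 -0.026   0.087 ]
[ 0.4436 -0.0934  0.087 ]h.py:36: RuntimeWarning: Mean of empty slice.
  ys,xs=np.nonzero(dark[5:30,12:38]); hub=np.array([xs.mean()+12+u0,ys.mean()+5+v0])
  ret = ret.dtype.type(ret / rcount)
```

View pics/d1.png

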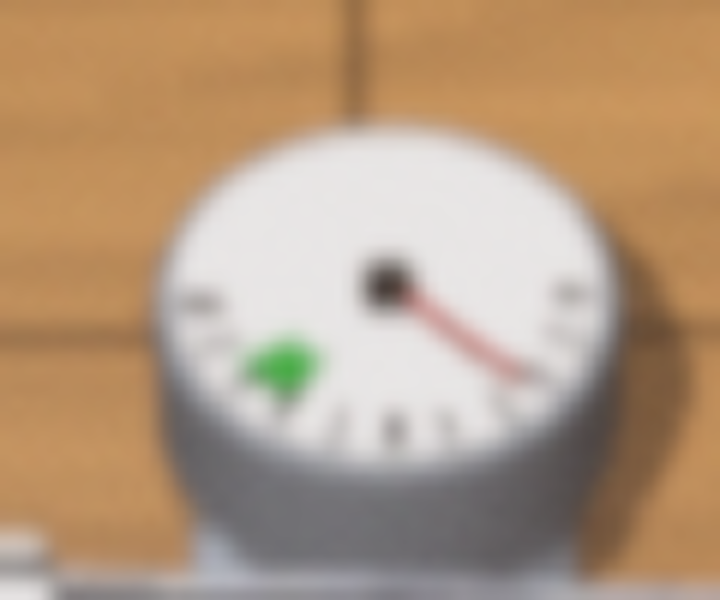

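```bash
cat >> h.py <<'E'
TK=np.array([(570,293),(555,333),(535,373),(505,407),(450,427),(395,430),(340,428),(285,410),(237,380),(215,343),(200,303)])/12.
def needle(t):
    th=np.arange(11)*.3
    A=np.c_[np.cos(th),np.sin(th),np.ones(11)]
    M,res,_,_=np.linalg.lstsq(A,TK,rcond=None)   # rows: a,b,c
    L=M[:2].T
    u0,v0=280,170
    g=t[v0:v0+50,u0:u0+60].astype(float)
    Y,X=np.mgrid[0:50,0:60]; X=X+.5-0.5;
    P=np.stack([X,Y],-1)-(M[2]); q=P@np.linalg.inv(L).T; rad=np.hypot(q[...,0],q[...,1])
    dk=np.clip(180-g.max(2),0,None)*(rad<.3); hub=np.array([(X*dk).sum(),(Y*dk).sum()])/dk.sum()
    P=np.stack([X,Y],-1)-hub; q=P@np.linalg.inv(L).T; rad=np.hypot(q[...,0],q[...,1])
    r=np.clip(g[...,2]-np.maximum(g[...,0],g[...,1])-15,0,None)*(rad>.2)*(rad<.85)
    v=np.array([(q[...,0]*r).sum(),(q[...,1]*r).sum()]); a=np.arctan2(v[1],v[0])
    print("fit rms px",np.sqrt(np.mean((A@M-TK)**2)).round(2),"hub",(hub+[u0,v0]).round(1),"needle %.3f -> %.0f g"%(a,a/.003)); return a
E
python3 - <<'E'
from h import *
for f in ("pics/top0.png","pics/top1.png"): needle(cv2.imread(f))
E
```

```text
fit rms px 0.24 hub [311.9 193.3] needle -0.015 -> -5 g
fit rms px 0.24 hub [311.8 193.4] needle 0.681 -> 227 g
```

Tray is level, handle locked, and the needle reads about 227 g, with ticks fitting to 0.24 px. To make room I'll push the two pan packs about 16 mm toward the far (-y) wall with the open fingers. First I'll travel over the pan.

>>> move_arm([
  {"delta_rot": [0, 0, 0], "delta_pos": [-0.2, -2.5, 0], "hand": 7.2},
  {"delta_rot": [0, 0, 0], "delta_pos": [-0.2, -4.5, 0], "hand": 7.2},
  {"delta_rot": [0, 0, 0], "delta_pos": [-0.2, -4.5, 0], "hand": 7.2},
  {"delta_rot": [0, 0, 0], "delta_pos": [-0.2, -4.5, 0], "hand": 7.2},
  {"delta_rot": [0, 0, 0], "delta_pos": [-0.2, -4.5, 0], "hand": 7.2},
  {"delta_rot": [0, 0, 0], "delta_pos": [-0.2, -4.5, 0], "hand": 7.2},
  {"delta_rot": [0, 0, 0], "delta_pos": [-0.2, -4.5, 0], "hand": 7.2},
  {"delta_rot": [0, 0, 0], "delta_pos": [-0.1, -4.5, 0], "hand": 7.2},
  {"delta_rot": [0, 0, 0], "delta_pos": [0, -2.3, 0], "hand": 7.2},
  {"delta_rot": [0, 0, 0], "delta_pos": [0, 0, 0], "hand": 7.2},
])

```text
t: 13.55
eef_pos: [0.5067, -0.0053, 0.3271]
ee_rot: [3.141, -0.001, -1.593]
force: [-0.2, 0.5, 0.2]
width: 0.0718
```

>>> move_arm([
  {"delta_rot": [0, 0, 0], "delta_pos": [0, 0, -3], "hand": 7.2},
  {"delta_rot": [0, 0, 0], "delta_pos": [0, 0, -4], "hand": 7.2},
  {"delta_rot": [0, 0, 0], "delta_pos": [0, 0, -4], "hand": 7.2},
  {"delta_rot": [0, 0, 0], "delta_pos": [0, 0, -4], "hand": 7.2},
  {"delta_rot": [0, 0, 0], "delta_pos": [0, 0, -3.5], "hand": 7.2},
  {"delta_rot": [0, 0, 0], "delta_pos": [0, 0, -2.5], "hand": 7.2},
  {"delta_rot": [0, 0, 0], "delta_pos": [0, 0, -1.8], "hand": 7.2},
  {"delta_rot": [0, 0, 0], "delta_pos": [0, 0, -1.2], "hand": 7.2},
  {"delta_rot": [0, 0, 0], "delta_pos": [0, 0, 0], "hand": 7.2},
  {"delta_rot": [0, 0, 0], "delta_pos": [0, 0, 0], "hand": 7.2},
])

```text
t: 14.55
eef_pos: [0.5077, -0.0024, 0.0879]
ee_rot: [-3.141, -0.0, -1.589]
force: [0.1, 0.4, 0.7]
width: 0.072
```

>>> move_arm([
  {"delta_rot": [0, 0, 0], "delta_pos": [0, -0.5, -0.3], "hand": 7.2},
  {"delta_rot": [0, 0, 0], "delta_pos": [0, -0.5, 0], "hand": 7.2},
  {"delta_rot": [0, 0, 0], "delta_pos": [0, -0.5, 0], "hand": 7.2},
  {"delta_rot": [0, 0, 0], "delta_pos": [0, -0.5, 0], "hand": 7.2},
  {"delta_rot": [0, 0, 0], "delta_pos": [0, -0.5, 0], "hand": 7.2},
  {"delta_rot": [0, 0, 0], "delta_pos": [0, -0.5, 0], "hand": 7.2},
  {"delta_rot": [0, 0, 0], "delta_pos": [0, -0.2, 0], "hand": 7.2},
  {"delta_rot": [0, 0, 0], "delta_pos": [0, 0, 0], "hand": 7.2},
  {"delta_rot": [0, 0, 0], "delta_pos": [0, 1.0, 0], "hand": 7.2},
  {"delta_rot": [0, 0, 0], "delta_pos": [0, 0.5, 1.5], "hand": 7.2},
])

```text
t: 15.55
eef_pos: [0.506, -0.0194, 0.0981]
ee_rot: [3.138, -0.001, -1.59]
force: [0.3, 0.6, -0.2]
width: 0.072
```

>>> move_arm([
  {"delta_rot": [0, 0, 7.5], "delta_pos": [0, 0, 4], "hand": 7.2},
  {"delta_rot": [0, 0, 7.5], "delta_pos": [0, 0, 4], "hand": 7.2},
  {"delta_rot": [0, 0, 7.5], "delta_pos": [0, -1, 4], "hand": 7.2},
  {"delta_rot": [0, 0, 7.5], "delta_pos": [0, -4, 2], "hand": 7.2},
  {"delta_rot": [0, 0, 7.5], "delta_pos": [0, -4, 0], "hand": 7.2},
  {"delta_rot": [0, 0, 7.5], "delta_pos": [1, -4, 0], "hand": 7.2},
  {"delta_rot": [0, 0, 7.5], "delta_pos": [2, -4, 0], "hand": 7.2},
  {"delta_rot": [0, 0, 7.5], "delta_pos": [2, -1.5, 0], "hand": 7.2},
  {"delta_rot": [0, 0, 7.5], "delta_pos": [2, 0, 0], "hand": 7.2},
  {"delta_rot": [0, 0, 7.5], "delta_pos": [2, 0, 0], "hand": 7.2},
])

```text
t: 16.55
eef_pos: [0.5979, -0.2049, 0.2391]
ee_rot: [3.141, 0.001, -0.277]
force: [-0.2, -0.1, -0.2]
width: 0.0723
```

Run:
```python
from h import *
t=grab_frame("top");cv2.imwrite("pics/top2.png",t);crop("s",t,180,170,265,150,3,"pics/c12.png")
print(get_state()["eef_pos"])
s=grab_frame("scene");cv2.imwrite("pics/s2.png",s)
```

```text
[ 0.60057335 -0.20456392  0.23862826]
```

View pics/c12.png

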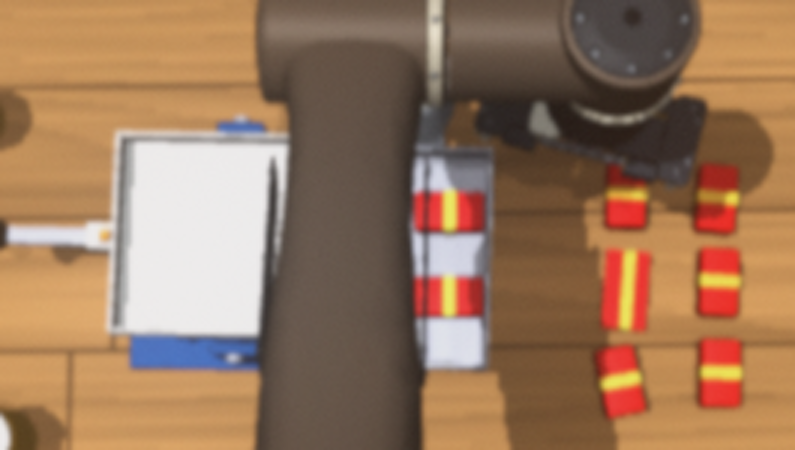

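View pics/s2.png

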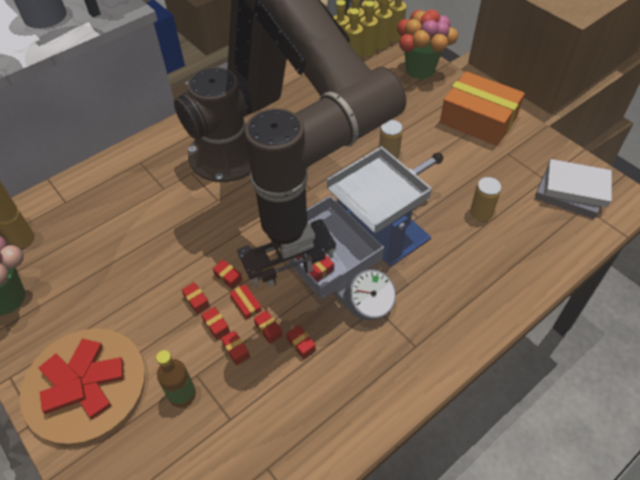

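Tray packs are now against the pan's -y wall at crop (449,212) and (449,296). The stock is undisturbed. I'll grasp the isolated pack at (0.655,-0.229) first.

>>> move_arm([
  {"delta_rot": [0, 0, 8], "delta_pos": [2, -1, 0], "hand": 7.2},
  {"delta_rot": [0, 0, 8], "delta_pos": [2, -1, -2], "hand": 7.2},
  {"delta_rot": [0, 0, 0], "delta_pos": [1.4, -0.5, -3], "hand": 7.2},
  {"delta_rot": [0, 0, 0], "delta_pos": [0, 0, -4], "hand": 7.2},
  {"delta_rot": [0, 0, 0], "delta_pos": [0, 0, -4], "hand": 7.2},
  {"delta_rot": [0, 0, 0], "delta_pos": [0, 0, -3.5], "hand": 7.2},
  {"delta_rot": [0, 0, 0], "delta_pos": [0, 0, -2.5], "hand": 7.2},
  {"delta_rot": [0, 0, 0], "delta_pos": [0, 0, -1.5], "hand": 7.2},
  {"delta_rot": [0, 0, 0], "delta_pos": [0, 0, 0], "hand": 7.2},
  {"delta_rot": [0, 0, 0], "delta_pos": [0, 0, 0], "hand": 7.2},
])

```text
t: 17.65
eef_pos: [0.652, -0.2295, 0.0355]
ee_rot: [3.141, -0.001, -0.001]
force: [-0.0, 0.5, -0.1]
width: 0.072
```

>>> move_arm([
  {"delta_rot": [0, 0, 0], "delta_pos": [0.2, 0, -0.6], "hand": 7.2},
  {"delta_rot": [0, 0, 0], "delta_pos": [0, 0, 0], "hand": 3},
  {"delta_rot": [0, 0, 0], "delta_pos": [0, 0, 0], "hand": 3},
  {"delta_rot": [0, 0, 0], "delta_pos": [0, 0, 0], "hand": 3},
  {"delta_rot": [0, 0, 0], "delta_pos": [0, 0, 0], "hand": 3},
  {"delta_rot": [0, 0, 0], "delta_pos": [0, 0, 0], "hand": 3},
  {"delta_rot": [0, 0, 0], "delta_pos": [0, 0, 0], "hand": 3},
  {"delta_rot": [0, 0, 0], "delta_pos": [0, 0, 0], "hand": 3},
  {"delta_rot": [0, 0, 0], "delta_pos": [0, 0, 0], "hand": 3},
  {"delta_rot": [0, 0, 0], "delta_pos": [0, 0, 0], "hand": 3},
], force=25)

```text
t: 18.65
eef_pos: [0.6533, -0.2297, 0.0288]
ee_rot: [3.142, -0.0, -0.001]
force: [-0.8, 0.6, 3.8]
width: 0.0398
```

Run:
```python
from h import *
f=lambda a,b,z:px("top",180+a/3,170+b/3,z).round(4)
for p in [(449,212),(449,296),(485,212),(485,297)]: print(f(*p,.087))
```

```text
[ 0.5489 -0.0817  0.087 ]
[ 0.4646 -0.0807  0.087 ]
[ 0.5485 -0.1177  0.087 ]
[ 0.4632 -0.1164  0.087 ]
```

>>> move_arm([
  {"delta_rot": [0, 0, 0], "delta_pos": [0, 0, 2], "hand": 3},
  {"delta_rot": [0, 0, 0], "delta_pos": [0, 0, 4], "hand": 3},
  {"delta_rot": [0, 0, 0], "delta_pos": [0, 0, 4], "hand": 3},
  {"delta_rot": [0, 0, -8], "delta_pos": [0, 0, 4], "hand": 3},
  {"delta_rot": [0, 0, -8], "delta_pos": [-2, 2, 4], "hand": 3},
  {"delta_rot": [0, 0, -8], "delta_pos": [-3, 3, 0], "hand": 3},
  {"delta_rot": [0, 0, -8], "delta_pos": [-3, 3, 0], "hand": 3},
  {"delta_rot": [0, 0, -8], "delta_pos": [-3, 3, 0], "hand": 3},
  {"delta_rot": [0, 0, -8], "delta_pos": [-3, 3, 0], "hand": 3},
  {"delta_rot": [0, 0, -8], "delta_pos": [0, 3, 0], "hand": 3},
])

```text
t: 19.65
eef_pos: [0.5095, -0.059, 0.2085]
ee_rot: [3.141, 0.001, -0.986]
force: [0.5, -0.2, -0.5]
width: 0.0401
```

>>> move_arm([
  {"delta_rot": [0, 0, -8], "delta_pos": [2, 1.5, 0], "hand": 3},
  {"delta_rot": [0, 0, -8], "delta_pos": [2, 1.5, 0], "hand": 3},
  {"delta_rot": [0, 0, -8], "delta_pos": [0.75, 1.5, 0], "hand": 3},
  {"delta_rot": [0, 0, -8], "delta_pos": [0, 1.1, 0], "hand": 3},
  {"delta_rot": [0, 0, -2.6], "delta_pos": [0, 0, -1], "hand": 3},
  {"delta_rot": [0, 0, 0], "delta_pos": [0, 0, -3], "hand": 3},
  {"delta_rot": [0, 0, 0], "delta_pos": [0, 0, -3], "hand": 3},
  {"delta_rot": [0, 0, 0], "delta_pos": [0, 0, -2], "hand": 3},
  {"delta_rot": [0, 0, 0], "delta_pos": [0, 0, -1], "hand": 3},
  {"delta_rot": [0, 0, 0], "delta_pos": [0, 0, 0], "hand": 3},
])

```text
t: 20.65
eef_pos: [0.5599, -0.0039, 0.1071]
ee_rot: [3.139, -0.001, -1.583]
force: [-0.7, 0.1, -0.5]
width: 0.0403
```

>>> move_arm([
  {"delta_rot": [0, 0, 0], "delta_pos": [-0.3, 0, -1], "hand": 3},
  {"delta_rot": [0, 0, 0], "delta_pos": [0, 0, -1], "hand": 3},
  {"delta_rot": [0, 0, 0], "delta_pos": [0, 0, -0.5], "hand": 3},
  {"delta_rot": [0, 0, 0], "delta_pos": [0, 0, 0], "hand": 3},
  {"delta_rot": [0, 0, 0], "delta_pos": [0, 0, 0], "hand": 3},
  {"delta_rot": [0, 0, 0], "delta_pos": [0, 0, 0], "hand": 4.9},
  {"delta_rot": [0, 0, 0], "delta_pos": [0, 0, 0], "hand": 4.9},
  {"delta_rot": [0, 0, 0], "delta_pos": [0, 0, 0], "hand": 4.9},
  {"delta_rot": [0, 0, 0], "delta_pos": [0, 0, 1], "hand": 4.9},
  {"delta_rot": [0, 0, 0], "delta_pos": [0, 0, 2], "hand": 4.9},
])

```text
t: 21.65
eef_pos: [0.5569, -0.0039, 0.1132]
ee_rot: [3.139, -0.001, -1.583]
force: [0.4, 0.1, -0.6]
width: 0.0489
```

>>> move_arm([
  {"delta_rot": [0, 0, 0], "delta_pos": [0, 0, 4], "hand": 4.9},
  {"delta_rot": [0, 0, 7], "delta_pos": [0, -1, 4], "hand": 4.9},
  {"delta_rot": [0, 0, 8], "delta_pos": [0, -2, 3], "hand": 4.9},
  {"delta_rot": [0, 0, 8], "delta_pos": [0, -3, 0], "hand": 7.2},
  {"delta_rot": [0, 0, 8], "delta_pos": [0, -4, 0], "hand": 7.2},
  {"delta_rot": [0, 0, 8], "delta_pos": [0, -4, 0], "hand": 7.2},
  {"delta_rot": [0, 0, 8], "delta_pos": [0, -4, 0], "hand": 7.2},
  {"delta_rot": [0, 0, 8], "delta_pos": [0.5, -4, 0], "hand": 7.2},
  {"delta_rot": [0, 0, 8], "delta_pos": [0.6, -3, 0], "hand": 7.2},
  {"delta_rot": [0, 0, 8], "delta_pos": [0.6, -1, 0], "hand": 7.2},
])

```text
t: 22.65
eef_pos: [0.5745, -0.2666, 0.2243]
ee_rot: [3.141, -0.0, -0.34]
force: [0.3, 0.0, 0.6]
width: 0.0721
```

Run:
```python
from h import *
t=grab_frame("top");cv2.imwrite("pics/top3.png",t);crop("s",t,180,170,265,150,3,"pics/c13.png")
s=grab_frame("scene");crop("s",s,170,180,240,190,3,"pics/c14.png")
st=get_state();print(st["eef_pos"],st["ee_rot"])
needle(t)
```

```text
[ 0.57494173 -0.26538864  0.22390138] [ 3.14131557e+00 -1.72195216e-04 -3.42592247e-01]
fit rms px 0.24 hub [311.8 193.9] needle -1.089 -> -363 g
```

View pics/c13.png

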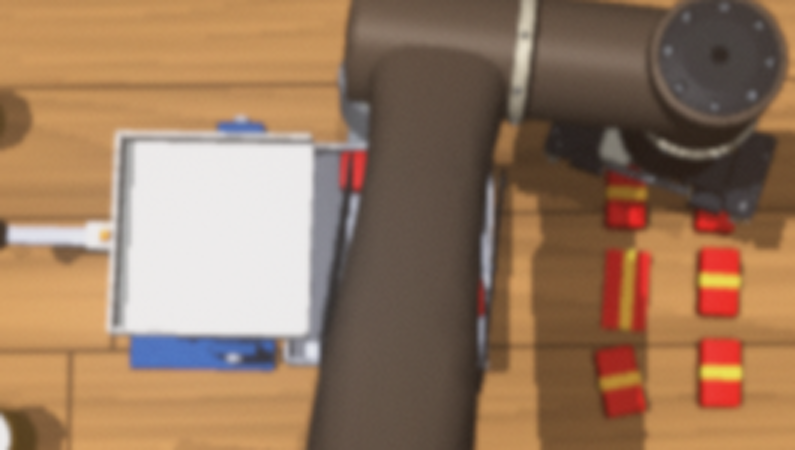

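View pics/c14.png

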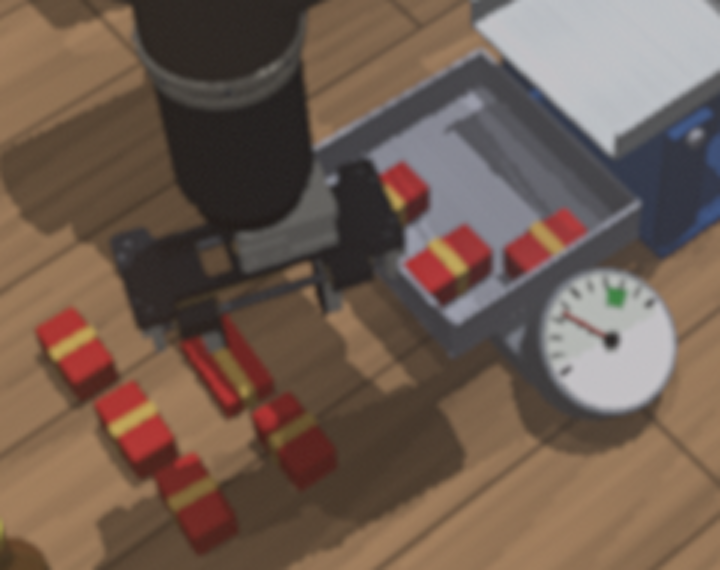

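>>> move_arm([
  {"delta_rot": [0, 0, 8], "delta_pos": [-0.2, 0, 0], "hand": 7.2},
  {"delta_rot": [0, 0, 8], "delta_pos": [0, 0, -2], "hand": 7.2},
  {"delta_rot": [0, 0, 3.6], "delta_pos": [0, 0, -3], "hand": 7.2},
  {"delta_rot": [0, 0, 0], "delta_pos": [0, 0, -4], "hand": 7.2},
  {"delta_rot": [0, 0, 0], "delta_pos": [0, 0, -4], "hand": 7.2},
  {"delta_rot": [0, 0, 0], "delta_pos": [0, 0, -3], "hand": 7.2},
  {"delta_rot": [0, 0, 0], "delta_pos": [0, 0, -2], "hand": 7.2},
  {"delta_rot": [0, 0, 0], "delta_pos": [0, 0, -1.4], "hand": 7.2},
  {"delta_rot": [0, 0, 0], "delta_pos": [0, 0, 0], "hand": 7.2},
  {"delta_rot": [0, 0, 0], "delta_pos": [0, 0, 0], "hand": 3},
])

```text
t: 23.75
eef_pos: [0.5734, -0.2635, 0.0305]
ee_rot: [3.141, -0.001, -0.002]
force: [0.4, 0.5, -0.2]
width: 0.0678
```

>>> move_arm([
  {"delta_rot": [0, 0, 0], "delta_pos": [0, 0, 0], "hand": 3},
  {"delta_rot": [0, 0, 0], "delta_pos": [0, 0, 0], "hand": 3},
  {"delta_rot": [0, 0, 0], "delta_pos": [0, 0, 0], "hand": 3},
  {"delta_rot": [0, 0, 0], "delta_pos": [0, 0, 0], "hand": 3},
  {"delta_rot": [0, 0, 0], "delta_pos": [0, 0, 0], "hand": 3},
  {"delta_rot": [0, 0, 0], "delta_pos": [0, 0, 0], "hand": 3},
  {"delta_rot": [0, 0, 0], "delta_pos": [0, 0, 0], "hand": 3},
  {"delta_rot": [0, 0, 0], "delta_pos": [0, 0, 2], "hand": 3},
  {"delta_rot": [0, 0, 0], "delta_pos": [0, 0, 4], "hand": 3},
  {"delta_rot": [0, 0, 0], "delta_pos": [0, 0, 4], "hand": 3},
])

```text
t: 24.75
eef_pos: [0.5719, -0.2635, 0.1296]
ee_rot: [-3.141, 0.003, -0.002]
force: [0.8, 0.8, -1.7]
width: 0.0395
```

>>> move_arm([
  {"delta_rot": [0, 0, -8], "delta_pos": [0, 0, 4], "hand": 3},
  {"delta_rot": [0, 0, -8], "delta_pos": [-1, 1, 4], "hand": 3},
  {"delta_rot": [0, 0, -8], "delta_pos": [-1.5, 3, 0], "hand": 3},
  {"delta_rot": [0, 0, -8], "delta_pos": [-1.5, 3, 0], "hand": 3},
  {"delta_rot": [0, 0, -8], "delta_pos": [-1.5, 3, 0], "hand": 3},
  {"delta_rot": [0, 0, -8], "delta_pos": [-1.5, 3, 0], "hand": 3},
  {"delta_rot": [0, 0, -8], "delta_pos": [-1.5, 3, 0], "hand": 3},
  {"delta_rot": [0, 0, -8], "delta_pos": [-1.5, 3, 0], "hand": 3},
  {"delta_rot": [0, 0, -8], "delta_pos": [-1, 3, 0], "hand": 3},
  {"delta_rot": [0, 0, -8], "delta_pos": [-1, 2, 0], "hand": 3},
])

```text
t: 25.75
eef_pos: [0.4519, -0.0223, 0.2095]
ee_rot: [-3.141, 0.0, -1.403]
force: [-0.7, 0.4, -1.6]
width: 0.0405
```

>>> move_arm([
  {"delta_rot": [0, 0, -8], "delta_pos": [0, 1, 0], "hand": 3},
  {"delta_rot": [0, 0, -3], "delta_pos": [0, 0.8, 0], "hand": 3},
  {"delta_rot": [0, 0, 0], "delta_pos": [0, 0, -1], "hand": 3},
  {"delta_rot": [0, 0, 0], "delta_pos": [0, 0, -3], "hand": 3},
  {"delta_rot": [0, 0, 0], "delta_pos": [0, 0, -3], "hand": 3},
  {"delta_rot": [0, 0, 0], "delta_pos": [0, 0, -2], "hand": 3},
  {"delta_rot": [0, 0, 0], "delta_pos": [0, 0, -1], "hand": 3},
  {"delta_rot": [0, 0, 0], "delta_pos": [0, 0, 0], "hand": 3},
  {"delta_rot": [0, 0, 0], "delta_pos": [0, 0, 0], "hand": 3},
  {"delta_rot": [0, 0, 0], "delta_pos": [0, 0, 0], "hand": 3},
])

```text
t: 26.75
eef_pos: [0.4535, -0.0055, 0.1105]
ee_rot: [-3.14, 0.001, -1.589]
force: [0.2, -0.4, -0.7]
width: 0.0402
```

>>> move_arm([
  {"delta_rot": [0, 0, 0], "delta_pos": [0, 0.2, -1], "hand": 3},
  {"delta_rot": [0, 0, 0], "delta_pos": [0, 0, -1], "hand": 3},
  {"delta_rot": [0, 0, 0], "delta_pos": [0, 0, -1], "hand": 3},
  {"delta_rot": [0, 0, 0], "delta_pos": [0, 0, 0], "hand": 3},
  {"delta_rot": [0, 0, 0], "delta_pos": [0, 0, 0], "hand": 3},
  {"delta_rot": [0, 0, 0], "delta_pos": [0, 0, 0], "hand": 4.9},
  {"delta_rot": [0, 0, 0], "delta_pos": [0, 0, 0], "hand": 4.9},
  {"delta_rot": [0, 0, 0], "delta_pos": [0, 0, 0], "hand": 4.9},
  {"delta_rot": [0, 0, 0], "delta_pos": [0, 0, 1], "hand": 4.9},
  {"delta_rot": [0, 0, 0], "delta_pos": [0, 0, 2], "hand": 4.9},
])

```text
t: 27.75
eef_pos: [0.4519, -0.004, 0.1095]
ee_rot: [3.139, -0.001, -1.59]
force: [0.5, -0.2, 1.0]
width: 0.0485
```

>>> move_arm([
  {"delta_rot": [0, 0, 0], "delta_pos": [0, 0, 4], "hand": 4.9},
  {"delta_rot": [0, 0, 7], "delta_pos": [0, -1, 4], "hand": 4.9},
  {"delta_rot": [0, 0, 8], "delta_pos": [0.5, -3, 3], "hand": 4.9},
  {"delta_rot": [0, 0, 8], "delta_pos": [1.5, -4, 0], "hand": 7.2},
  {"delta_rot": [0, 0, 8], "delta_pos": [1.5, -4, 0], "hand": 7.2},
  {"delta_rot": [0, 0, 8], "delta_pos": [1.5, -4, 0], "hand": 7.2},
  {"delta_rot": [0, 0, 8], "delta_pos": [1.5, -4, 0], "hand": 7.2},
  {"delta_rot": [0, 0, 8], "delta_pos": [1.5, -4, 0], "hand": 7.2},
  {"delta_rot": [0, 0, 8], "delta_pos": [1.5, -4, 0], "hand": 7.2},
  {"delta_rot": [0, 0, 8], "delta_pos": [1.5, -4, 0], "hand": 7.2},
])

```text
t: 28.75
eef_pos: [0.5609, -0.3185, 0.2207]
ee_rot: [-3.142, -0.001, -0.368]
force: [0.2, 0.3, 0.3]
width: 0.072
```

>>> move_arm([
  {"delta_rot": [0, 0, 8], "delta_pos": [0.7, -2, 0], "hand": 7.2},
  {"delta_rot": [0, 0, 8], "delta_pos": [0, -1.3, 0], "hand": 7.2},
  {"delta_rot": [0, 0, 0], "delta_pos": [0, 0, 0], "hand": 7.2},
  {"delta_rot": [0, 0, 0], "delta_pos": [0, 0, 0], "hand": 7.2},
  {"delta_rot": [0, 0, 0], "delta_pos": [0, 0, 0], "hand": 7.2},
  {"delta_rot": [0, 0, 0], "delta_pos": [0, 0, 0], "hand": 7.2},
  {"delta_rot": [0, 0, 0], "delta_pos": [0, 0, 0], "hand": 7.2},
  {"delta_rot": [0, 0, 0], "delta_pos": [0, 0, 0], "hand": 7.2},
  {"delta_rot": [0, 0, 0], "delta_pos": [0, 0, 0], "hand": 7.2},
  {"delta_rot": [0, 0, 0], "delta_pos": [0, 0, 0], "hand": 7.2},
])

```text
t: 29.75
eef_pos: [0.5676, -0.3495, 0.2197]
ee_rot: [3.142, 0.0, -0.095]
force: [0.3, 0.3, 0.3]
width: 0.072
```

Run:
```python
from h import *
t=grab_frame("top");cv2.imwrite("pics/top4.png",t);crop("s",t,180,170,265,150,3,"pics/c15.png")
s=grab_frame("scene");crop("s",s,170,180,240,190,3,"pics/c16.png")
st=get_state();print(st["eef_pos"],st["ee_rot"])
needle(t)
```

```text
[ 0.56758095 -0.34964408  0.21960467] [-3.14157931e+00  3.72779841e-05 -9.47491837e-02]
fit rms px 0.24 hub [311.8 193.3] needle 1.376 -> 459 g
```

View pics/c15.png

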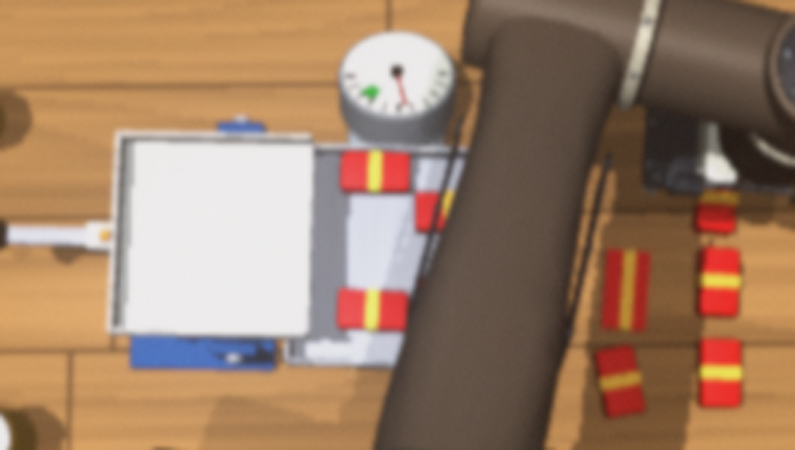

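View pics/c16.png

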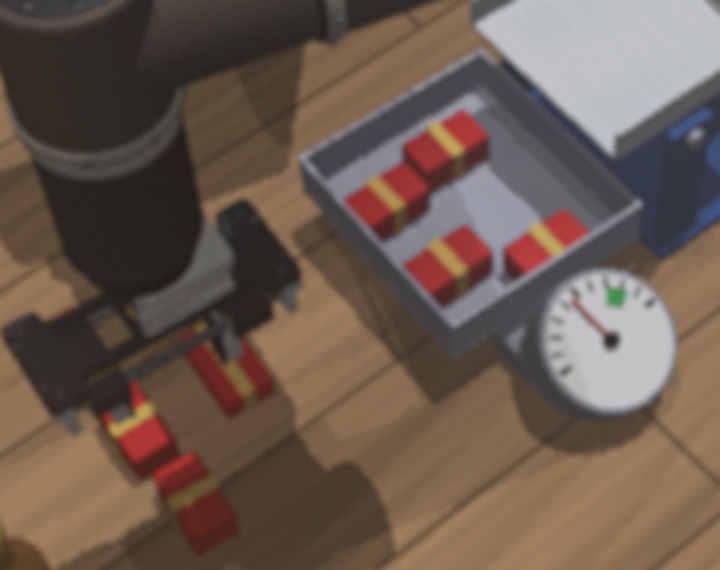

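Scale reads about 459 g with 4 packs. The next pack is at (0.568,-0.358).

>>> move_arm([
  {"delta_rot": [0, 0, 2.5], "delta_pos": [0, -0.8, 0], "hand": 7.2},
  {"delta_rot": [0, 0, 0], "delta_pos": [0, 0, -2], "hand": 7.2},
  {"delta_rot": [0, 0, 0], "delta_pos": [0, 0, -3], "hand": 7.2},
  {"delta_rot": [0, 0, 0], "delta_pos": [0, 0, -4], "hand": 7.2},
  {"delta_rot": [0, 0, 0], "delta_pos": [0, 0, -4], "hand": 7.2},
  {"delta_rot": [0, 0, 0], "delta_pos": [0, 0, -3], "hand": 7.2},
  {"delta_rot": [0, 0, 0], "delta_pos": [0, 0, -2], "hand": 7.2},
  {"delta_rot": [0, 0, 0], "delta_pos": [0, 0, -1.1], "hand": 7.2},
  {"delta_rot": [0, 0, 0], "delta_pos": [0, 0, 0], "hand": 7.2},
  {"delta_rot": [0, 0, 0], "delta_pos": [0, 0, 0], "hand": 3},
])

```text
t: 30.85
eef_pos: [0.5682, -0.358, 0.0295]
ee_rot: [3.141, -0.001, -0.051]
force: [0.8, -0.3, 0.1]
width: 0.0682
```

>>> move_arm([
  {"delta_rot": [0, 0, 0], "delta_pos": [0, 0, 0], "hand": 3},
  {"delta_rot": [0, 0, 0], "delta_pos": [0, 0, 0], "hand": 3},
  {"delta_rot": [0, 0, 0], "delta_pos": [0, 0, 0], "hand": 3},
  {"delta_rot": [0, 0, 0], "delta_pos": [0, 0, 0], "hand": 3},
  {"delta_rot": [0, 0, 0], "delta_pos": [0, 0, 0], "hand": 3},
  {"delta_rot": [0, 0, 0], "delta_pos": [0, 0, 0], "hand": 3},
  {"delta_rot": [0, 0, 0], "delta_pos": [0, 0, 0], "hand": 3},
  {"delta_rot": [0, 0, 0], "delta_pos": [0, 0, 2], "hand": 3},
  {"delta_rot": [0, 0, 0], "delta_pos": [0, 0, 4], "hand": 3},
  {"delta_rot": [0, 0, 0], "delta_pos": [0, 0, 4], "hand": 3},
])

```text
t: 31.85
eef_pos: [0.5666, -0.3573, 0.1284]
ee_rot: [-3.141, 0.003, -0.051]
force: [2.3, -0.1, -1.3]
width: 0.0404
```

>>> move_arm([
  {"delta_rot": [0, 0, -8], "delta_pos": [0, 0, 4], "hand": 3},
  {"delta_rot": [0, 0, -8], "delta_pos": [-0.2, 2, 3], "hand": 3},
  {"delta_rot": [0, 0, -8], "delta_pos": [-0.2, 3, 0], "hand": 3},
  {"delta_rot": [0, 0, -8], "delta_pos": [-0.2, 3, 0], "hand": 3},
  {"delta_rot": [0, 0, -8], "delta_pos": [-0.2, 3, 0], "hand": 3},
  {"delta_rot": [0, 0, -8], "delta_pos": [-0.2, 3, 0], "hand": 3},
  {"delta_rot": [0, 0, -8], "delta_pos": [-0.2, 3, 0], "hand": 3},
  {"delta_rot": [0, 0, -8], "delta_pos": [-0.2, 3, 0], "hand": 3},
  {"delta_rot": [0, 0, -8], "delta_pos": [-0.2, 3, 0], "hand": 3},
  {"delta_rot": [0, 0, -8], "delta_pos": [-0.1, 3, 0], "hand": 3},
])

```text
t: 32.85
eef_pos: [0.5499, -0.0964, 0.1983]
ee_rot: [3.141, 0.0, -1.453]
force: [0.7, -0.0, -1.8]
width: 0.0402
```

>>> move_arm([
  {"delta_rot": [0, 0, -8], "delta_pos": [0, 1.7, 0], "hand": 3},
  {"delta_rot": [0, 0, 0], "delta_pos": [0, 0, 0], "hand": 3},
  {"delta_rot": [0, 0, 0], "delta_pos": [0, 0, -1], "hand": 3},
  {"delta_rot": [0, 0, 0], "delta_pos": [0, 0, -2], "hand": 3},
  {"delta_rot": [0, 0, 0], "delta_pos": [0, 0, -2], "hand": 3},
  {"delta_rot": [0, 0, 0], "delta_pos": [0, 0, -1], "hand": 3},
  {"delta_rot": [0, 0, 0], "delta_pos": [0, 0, -1], "hand": 3},
  {"delta_rot": [0, 0, 0], "delta_pos": [0, 0, 0], "hand": 3},
  {"delta_rot": [0, 0, 0], "delta_pos": [0, 0, 0], "hand": 3},
  {"delta_rot": [0, 0, 0], "delta_pos": [0, 0, 0], "hand": 3},
])

```text
t: 33.85
eef_pos: [0.5512, -0.0807, 0.1294]
ee_rot: [-3.14, 0.0, -1.587]
force: [-0.6, -0.0, -0.8]
width: 0.0404
```

>>> move_arm([
  {"delta_rot": [0, 0, 0], "delta_pos": [-0.1, 0, -0.8], "hand": 3},
  {"delta_rot": [0, 0, 0], "delta_pos": [0, 0, -0.5], "hand": 3},
  {"delta_rot": [0, 0, 0], "delta_pos": [0, 0, -0.3], "hand": 3},
  {"delta_rot": [0, 0, 0], "delta_pos": [0, 0, 0], "hand": 3},
  {"delta_rot": [0, 0, 0], "delta_pos": [0, 0, 0], "hand": 3},
  {"delta_rot": [0, 0, 0], "delta_pos": [0, 0, 0], "hand": 5.5},
  {"delta_rot": [0, 0, 0], "delta_pos": [0, 0, 0], "hand": 5.5},
  {"delta_rot": [0, 0, 0], "delta_pos": [0, 0, 0], "hand": 5.5},
  {"delta_rot": [0, 0, 0], "delta_pos": [0, 0, 1], "hand": 5.5},
  {"delta_rot": [0, 0, 0], "delta_pos": [0, 0, 2], "hand": 5.5},
])

```text
t: 34.85
eef_pos: [0.5487, -0.0808, 0.1423]
ee_rot: [3.139, -0.0, -1.587]
force: [-0.2, -0.1, -0.6]
width: 0.055
```

>>> move_arm([
  {"delta_rot": [0, 0, 7], "delta_pos": [0, 0, 4], "hand": 7.2},
  {"delta_rot": [0, 0, 8], "delta_pos": [0, -2, 4], "hand": 7.2},
  {"delta_rot": [0, 0, 8], "delta_pos": [-1, -3, 0], "hand": 7.2},
  {"delta_rot": [0, 0, 8], "delta_pos": [-1, -3, 0], "hand": 7.2},
  {"delta_rot": [0, 0, 8], "delta_pos": [-1, -3, 0], "hand": 7.2},
  {"delta_rot": [0, 0, 8], "delta_pos": [-1, -3, 0], "hand": 7.2},
  {"delta_rot": [0, 0, 8], "delta_pos": [-1, -3, 0], "hand": 7.2},
  {"delta_rot": [0, 0, 8], "delta_pos": [-1, -3, 0], "hand": 7.2},
  {"delta_rot": [0, 0, 8], "delta_pos": [-1, -3, 0], "hand": 7.2},
  {"delta_rot": [0, 0, 8], "delta_pos": [0, -3, 0], "hand": 7.2},
])

```text
t: 35.85
eef_pos: [0.4785, -0.3419, 0.2239]
ee_rot: [3.141, -0.001, -0.203]
force: [0.0, -0.1, 0.6]
width: 0.0722
```

>>> move_arm([
  {"delta_rot": [0, 0, 8], "delta_pos": [0, -1.6, 0], "hand": 7.2},
  {"delta_rot": [0, 0, 4], "delta_pos": [0, 0, 0], "hand": 7.2},
  {"delta_rot": [0, 0, 0], "delta_pos": [0, 0, 0], "hand": 7.2},
  {"delta_rot": [0, 0, 0], "delta_pos": [0, 0, 0], "hand": 7.2},
  {"delta_rot": [0, 0, 0], "delta_pos": [0, 0, 0], "hand": 7.2},
  {"delta_rot": [0, 0, 0], "delta_pos": [0, 0, 0], "hand": 7.2},
  {"delta_rot": [0, 0, 0], "delta_pos": [0, 0, 0], "hand": 7.2},
  {"delta_rot": [0, 0, 0], "delta_pos": [0, 0, 0], "hand": 7.2},
  {"delta_rot": [0, 0, 0], "delta_pos": [0, 0, 0], "hand": 7.2},
  {"delta_rot": [0, 0, 0], "delta_pos": [0, 0, 0], "hand": 7.2},
])

```text
t: 36.85
eef_pos: [0.4796, -0.3566, 0.2226]
ee_rot: [-3.142, 0.0, 0.001]
force: [0.1, -0.2, 0.3]
width: 0.0724
```

Run:
```python
from h import *
t=grab_frame("top");cv2.imwrite("pics/top5.png",t);crop("s",t,180,170,265,150,3,"pics/c17.png")
s=grab_frame("scene");crop("s",s,170,180,240,190,3,"pics/c18.png")
st=get_state();print(st["eef_pos"],st["ee_rot"])
needle(t)
```

```text
[ 0.47954335 -0.35667358  0.22259526] [-3.14156828e+00  7.36758993e-05  1.21480188e-03]
fit rms px 0.24 hub [311.8 193.4] needle 1.773 -> 591 g
```

View pics/c17.png

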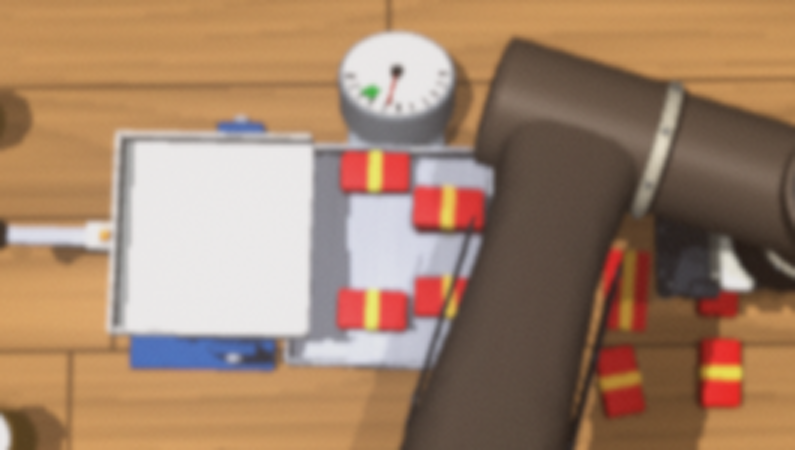

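View pics/c18.png

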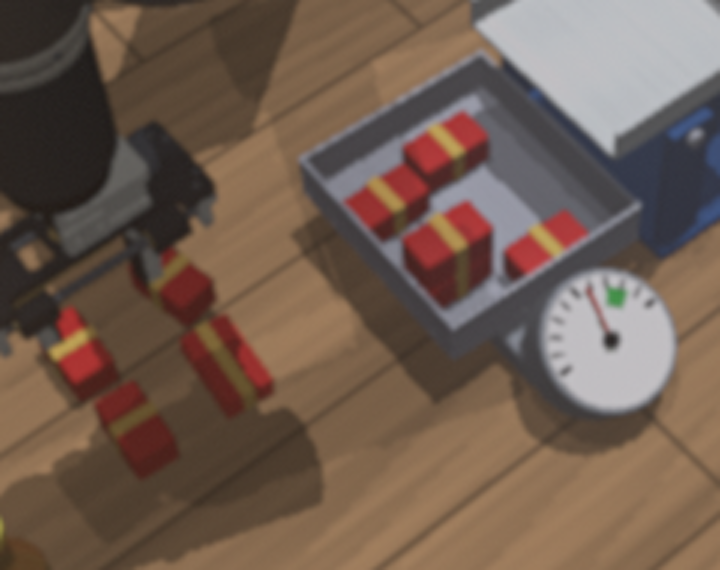

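>>> move_arm([
  {"delta_rot": [0, 0, 0], "delta_pos": [0.1, -0.1, 0], "hand": 6.4},
  {"delta_rot": [0, 0, 0], "delta_pos": [0, 0, -2], "hand": 6.4},
  {"delta_rot": [0, 0, 0], "delta_pos": [0, 0, -3], "hand": 6.4},
  {"delta_rot": [0, 0, 0], "delta_pos": [0, 0, -4], "hand": 6.4},
  {"delta_rot": [0, 0, 0], "delta_pos": [0, 0, -4], "hand": 6.4},
  {"delta_rot": [0, 0, 0], "delta_pos": [0, 0, -3], "hand": 6.4},
  {"delta_rot": [0, 0, 0], "delta_pos": [0, 0, -2], "hand": 6.4},
  {"delta_rot": [0, 0, 0], "delta_pos": [0, 0, -1.3], "hand": 6.4},
  {"delta_rot": [0, 0, 0], "delta_pos": [0, 0, 0], "hand": 6.4},
  {"delta_rot": [0, 0, 0], "delta_pos": [0, 0, 0], "hand": 3},
])

```text
t: 37.95
eef_pos: [0.4811, -0.358, 0.0303]
ee_rot: [3.141, -0.001, 0.002]
force: [-0.1, 0.3, 0.4]
width: 0.06
```

>>> move_arm([
  {"delta_rot": [0, 0, 0], "delta_pos": [0, 0, 0], "hand": 3},
  {"delta_rot": [0, 0, 0], "delta_pos": [0, 0, 0], "hand": 3},
  {"delta_rot": [0, 0, 0], "delta_pos": [0, 0, 0], "hand": 3},
  {"delta_rot": [0, 0, 0], "delta_pos": [0, 0, 0], "hand": 3},
  {"delta_rot": [0, 0, 0], "delta_pos": [0, 0, 0], "hand": 3},
  {"delta_rot": [0, 0, 0], "delta_pos": [0, 0, 0], "hand": 3},
  {"delta_rot": [0, 0, 0], "delta_pos": [0, 0, 0], "hand": 3},
  {"delta_rot": [0, 0, 0], "delta_pos": [0, 0, 2], "hand": 3},
  {"delta_rot": [0, 0, 0], "delta_pos": [0, 0, 4], "hand": 3},
  {"delta_rot": [0, 0, 0], "delta_pos": [0, 0, 4], "hand": 3},
])

```text
t: 38.95
eef_pos: [0.4798, -0.3574, 0.1301]
ee_rot: [-3.141, 0.002, 0.001]
force: [1.1, -1.3, -0.5]
width: 0.0402
```

>>> move_arm([
  {"delta_rot": [0, 0, -8.3], "delta_pos": [0, 0, 4], "hand": 3},
  {"delta_rot": [0, 0, -8.3], "delta_pos": [-0.2, 2, 3], "hand": 3},
  {"delta_rot": [0, 0, -8.3], "delta_pos": [-0.2, 3, 0], "hand": 3},
  {"delta_rot": [0, 0, -8.3], "delta_pos": [-0.2, 3, 0], "hand": 3},
  {"delta_rot": [0, 0, -8.3], "delta_pos": [-0.2, 3, 0], "hand": 3},
  {"delta_rot": [0, 0, -8.3], "delta_pos": [-0.2, 3, 0], "hand": 3},
  {"delta_rot": [0, 0, -8.3], "delta_pos": [-0.2, 3, 0], "hand": 3},
  {"delta_rot": [0, 0, -8.3], "delta_pos": [-0.2, 3, 0], "hand": 3},
  {"delta_rot": [0, 0, -8.3], "delta_pos": [-0.1, 3, 0], "hand": 3},
  {"delta_rot": [0, 0, -8.3], "delta_pos": [0, 3, 0], "hand": 3},
])

```text
t: 39.95
eef_pos: [0.465, -0.0965, 0.1997]
ee_rot: [-3.141, 0.0, -1.453]
force: [0.0, 0.3, -0.1]
width: 0.0404
```

>>> move_arm([
  {"delta_rot": [0, 0, -8], "delta_pos": [0, 1.6, 0], "hand": 3},
  {"delta_rot": [0, 0, 0], "delta_pos": [0, 0, 0], "hand": 3},
  {"delta_rot": [0, 0, 0], "delta_pos": [0, 0, -1], "hand": 3},
  {"delta_rot": [0, 0, 0], "delta_pos": [0, 0, -2], "hand": 3},
  {"delta_rot": [0, 0, 0], "delta_pos": [0, 0, -2], "hand": 3},
  {"delta_rot": [0, 0, 0], "delta_pos": [0, 0, -1], "hand": 3},
  {"delta_rot": [0, 0, 0], "delta_pos": [0, 0, -1], "hand": 3},
  {"delta_rot": [0, 0, 0], "delta_pos": [0, 0, 0], "hand": 3},
  {"delta_rot": [0, 0, 0], "delta_pos": [0, 0, 0], "hand": 3},
  {"delta_rot": [0, 0, 0], "delta_pos": [0, 0, 0], "hand": 3},
])

```text
t: 40.95
eef_pos: [0.4661, -0.0817, 0.1303]
ee_rot: [-3.14, 0.0, -1.587]
force: [0.4, 0.1, -0.8]
width: 0.0408
```

>>> move_arm([
  {"delta_rot": [0, 0, 0], "delta_pos": [-0.1, 0, -0.9], "hand": 3},
  {"delta_rot": [0, 0, 0], "delta_pos": [0, 0, -0.6], "hand": 3},
  {"delta_rot": [0, 0, 0], "delta_pos": [0, 0, -0.3], "hand": 3},
  {"delta_rot": [0, 0, 0], "delta_pos": [0, 0, 0], "hand": 3},
  {"delta_rot": [0, 0, 0], "delta_pos": [0, 0, 0], "hand": 3},
  {"delta_rot": [0, 0, 0], "delta_pos": [0, 0, 0], "hand": 5.5},
  {"delta_rot": [0, 0, 0], "delta_pos": [0, 0, 0], "hand": 5.5},
  {"delta_rot": [0, 0, 0], "delta_pos": [0, 0, 0], "hand": 5.5},
  {"delta_rot": [0, 0, 0], "delta_pos": [0, 0, 1], "hand": 5.5},
  {"delta_rot": [0, 0, 0], "delta_pos": [0, 0, 2], "hand": 5.5},
])

```text
t: 41.95
eef_pos: [0.4635, -0.082, 0.1414]
ee_rot: [3.139, -0.001, -1.587]
force: [1.3, 0.8, -0.1]
width: 0.0549
```

>>> move_arm([
  {"delta_rot": [0, 0, 7], "delta_pos": [0, 0, 4], "hand": 7.2},
  {"delta_rot": [0, 0, 8], "delta_pos": [0, -2, 4], "hand": 7.2},
  {"delta_rot": [0, 0, 8], "delta_pos": [-1, -3, 0], "hand": 7.2},
  {"delta_rot": [0, 0, 8], "delta_pos": [-1, -3, 0], "hand": 7.2},
  {"delta_rot": [0, 0, 8], "delta_pos": [-1, -3, 0], "hand": 7.2},
  {"delta_rot": [0, 0, 8], "delta_pos": [-1, -3, 0], "hand": 7.2},
  {"delta_rot": [0, 0, 8], "delta_pos": [-1, -3, 0], "hand": 7.2},
  {"delta_rot": [0, 0, 8], "delta_pos": [-1, -3, 0], "hand": 7.2},
  {"delta_rot": [0, 0, 8], "delta_pos": [-1, -3, 0], "hand": 7.2},
  {"delta_rot": [0, 0, 8], "delta_pos": [0, -3, 0], "hand": 7.2},
])

```text
t: 42.95
eef_pos: [0.3932, -0.3429, 0.2227]
ee_rot: [3.141, -0.001, -0.203]
force: [1.2, 0.2, 1.1]
width: 0.0718
```

>>> move_arm([
  {"delta_rot": [0, 0, 8], "delta_pos": [-0.5, -1.5, 0], "hand": 7.2},
  {"delta_rot": [0, 0, 4], "delta_pos": [0, 0, 0], "hand": 7.2},
  {"delta_rot": [0, 0, 0], "delta_pos": [0, 0, 0], "hand": 7.2},
  {"delta_rot": [0, 0, 0], "delta_pos": [0, 0, 0], "hand": 7.2},
  {"delta_rot": [0, 0, 0], "delta_pos": [0, 0, 0], "hand": 7.2},
  {"delta_rot": [0, 0, 0], "delta_pos": [0, 0, 0], "hand": 7.2},
  {"delta_rot": [0, 0, 0], "delta_pos": [0, 0, 0], "hand": 7.2},
  {"delta_rot": [0, 0, 0], "delta_pos": [0, 0, 0], "hand": 7.2},
  {"delta_rot": [0, 0, 0], "delta_pos": [0, 0, 0], "hand": 7.2},
  {"delta_rot": [0, 0, 0], "delta_pos": [0, 0, 0], "hand": 7.2},
])

```text
t: 43.95
eef_pos: [0.3896, -0.3566, 0.2216]
ee_rot: [-3.142, 0.0, 0.001]
force: [-0.7, 0.2, -0.6]
width: 0.0722
```

Run:
```python
from h import *
t=grab_frame("top");cv2.imwrite("pics/top6.png",t);crop("s",t,180,170,265,150,3,"pics/c19.png")
s=grab_frame("scene");crop("s",s,170,180,240,190,3,"pics/c20.png")
st=get_state();print(st["eef_pos"],st["ee_rot"])
needle(t)
```

```text
[ 0.38955274 -0.35667009  0.22161391] [3.14158834e+00 5.97859339e-05 1.28971559e-03]
fit rms px 0.24 hub [311.8 193.3] needle 2.112 -> 704 g
```

View pics/c19.png

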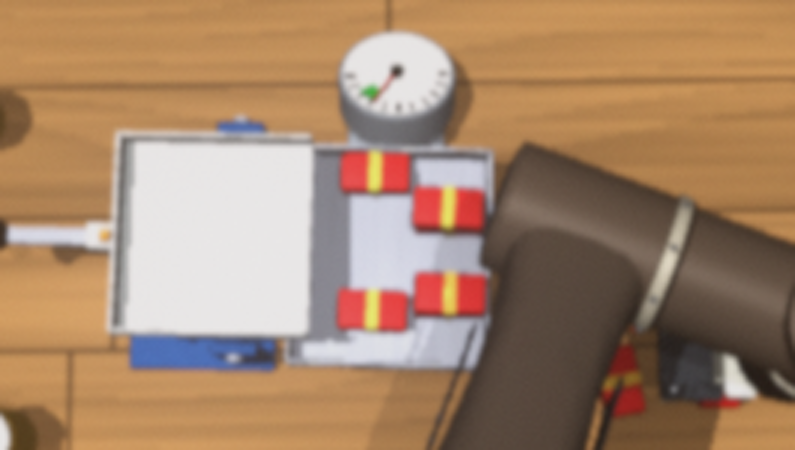

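View pics/c20.png

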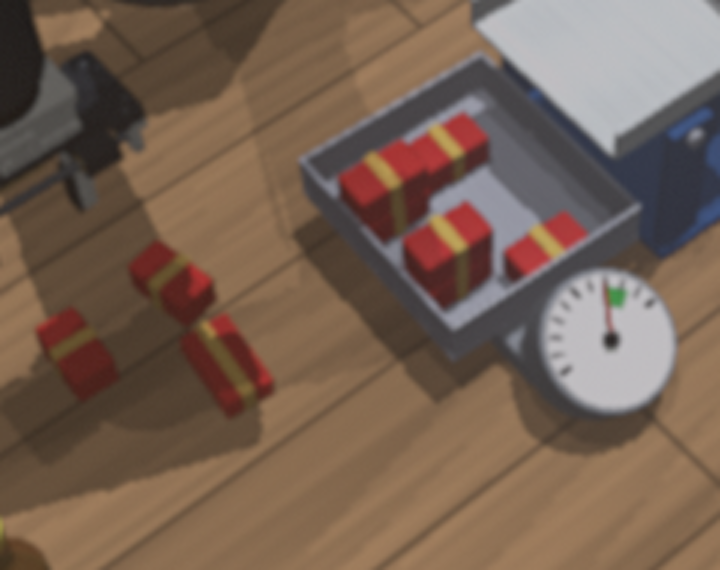

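Reads about 704 g, just on the band's edge. One more pack (90–130 g) brings it to about 795–835 g, well inside. Next is the pack at (0.388,-0.355).

>>> move_arm([
  {"delta_rot": [0, 0, 0], "delta_pos": [-0.1, 0, 0], "hand": 6.8},
  {"delta_rot": [0, 0, 0], "delta_pos": [0, 0, -2], "hand": 6.8},
  {"delta_rot": [0, 0, 0], "delta_pos": [0, 0, -3], "hand": 6.8},
  {"delta_rot": [0, 0, 0], "delta_pos": [0, 0, -4], "hand": 6.8},
  {"delta_rot": [0, 0, 0], "delta_pos": [0, 0, -4], "hand": 6.8},
  {"delta_rot": [0, 0, 0], "delta_pos": [0, 0, -3], "hand": 6.8},
  {"delta_rot": [0, 0, 0], "delta_pos": [0, 0, -2], "hand": 6.8},
  {"delta_rot": [0, 0, 0], "delta_pos": [0, 0, -1.2], "hand": 6.8},
  {"delta_rot": [0, 0, 0], "delta_pos": [0, 0, 0], "hand": 6.8},
  {"delta_rot": [0, 0, 0], "delta_pos": [0, 0, 0], "hand": 3},
])

```text
t: 45.05
eef_pos: [0.389, -0.357, 0.0302]
ee_rot: [3.141, -0.0, 0.002]
force: [-0.0, 0.3, 0.2]
width: 0.0642
```

>>> move_arm([
  {"delta_rot": [0, 0, 0], "delta_pos": [0, 0, 0], "hand": 3},
  {"delta_rot": [0, 0, 0], "delta_pos": [0, 0, 0], "hand": 3},
  {"delta_rot": [0, 0, 0], "delta_pos": [0, 0, 0], "hand": 3},
  {"delta_rot": [0, 0, 0], "delta_pos": [0, 0, 0], "hand": 3},
  {"delta_rot": [0, 0, 0], "delta_pos": [0, 0, 0], "hand": 3},
  {"delta_rot": [0, 0, 0], "delta_pos": [0, 0, 0], "hand": 3},
  {"delta_rot": [0, 0, 0], "delta_pos": [0, 0, 0], "hand": 3},
  {"delta_rot": [0, 0, 0], "delta_pos": [0, 0, 2], "hand": 3},
  {"delta_rot": [0, 0, 0], "delta_pos": [0, 0, 4], "hand": 3},
  {"delta_rot": [0, 0, 0], "delta_pos": [0, 0, 4], "hand": 3},
])

```text
t: 46.05
eef_pos: [0.3878, -0.3563, 0.1302]
ee_rot: [-3.141, 0.002, 0.001]
force: [1.6, -0.4, -1.0]
width: 0.0402
```

Run:
```python
from h import *
f=lambda a,b,z:px("top",180+a/3,170+b/3,z).round(4)
print(f(375,171.5,.080),f(372.5,310,.080))
```

```text
[ 0.592  -0.0077  0.08  ] [ 0.4521 -0.0044  0.08  ]
```

The first-placed pack rests against the pan's +x wall (x≈0.592) but lies flat. I'll stack this one on the pack at (0.452,-0.004).

>>> move_arm([
  {"delta_rot": [0, 0, -8.3], "delta_pos": [0, 0, 4], "hand": 3},
  {"delta_rot": [0, 0, -8.3], "delta_pos": [0.7, 3, 3.5], "hand": 3},
  {"delta_rot": [0, 0, -8.3], "delta_pos": [0.7, 4, 0], "hand": 3},
  {"delta_rot": [0, 0, -8.3], "delta_pos": [0.7, 4, 0], "hand": 3},
  {"delta_rot": [0, 0, -8.3], "delta_pos": [0.7, 4, 0], "hand": 3},
  {"delta_rot": [0, 0, -8.3], "delta_pos": [0.7, 4, 0], "hand": 3},
  {"delta_rot": [0, 0, -8.3], "delta_pos": [0.7, 4, 0], "hand": 3},
  {"delta_rot": [0, 0, -8.3], "delta_pos": [0.7, 4, 0], "hand": 3},
  {"delta_rot": [0, 0, -8.3], "delta_pos": [0.7, 4, 0], "hand": 3},
  {"delta_rot": [0, 0, -8.3], "delta_pos": [0.7, 3, 0], "hand": 3},
])

```text
t: 47.05
eef_pos: [0.4486, -0.0353, 0.2048]
ee_rot: [-3.141, 0.0, -1.378]
force: [1.7, -0.4, -1.4]
width: 0.0401
```

>>> move_arm([
  {"delta_rot": [0, 0, -8], "delta_pos": [0, 1.4, 0], "hand": 3},
  {"delta_rot": [0, 0, 0], "delta_pos": [0, 0, 0], "hand": 3},
  {"delta_rot": [0, 0, 0], "delta_pos": [0, 0, -1], "hand": 3},
  {"delta_rot": [0, 0, 0], "delta_pos": [0, 0, -2], "hand": 3},
  {"delta_rot": [0, 0, 0], "delta_pos": [0, 0, -2], "hand": 3},
  {"delta_rot": [0, 0, 0], "delta_pos": [0, 0, -1.5], "hand": 3},
  {"delta_rot": [0, 0, 0], "delta_pos": [0, 0, -1], "hand": 3},
  {"delta_rot": [0, 0, 0], "delta_pos": [0, 0, 0], "hand": 3},
  {"delta_rot": [0, 0, 0], "delta_pos": [0, 0, 0], "hand": 3},
  {"delta_rot": [0, 0, 0], "delta_pos": [0, 0, 0], "hand": 3},
])

```text
t: 48.05
eef_pos: [0.4487, -0.0238, 0.1295]
ee_rot: [3.142, 0.0, -1.512]
force: [-1.8, 2.2, 4.1]
width: 0.0398
```

>>> move_arm([
  {"delta_rot": [0, 0, 0], "delta_pos": [0, 0, 2], "hand": 3},
  {"delta_rot": [0, 0, 0], "delta_pos": [0, 0, 2], "hand": 3},
  {"delta_rot": [0, 0, 0], "delta_pos": [0, 0, 2], "hand": 3},
  {"delta_rot": [0, 0, 0], "delta_pos": [0, 0, 0], "hand": 3},
  {"delta_rot": [0, 0, -4.4], "delta_pos": [0.3, 1, 0], "hand": 3},
  {"delta_rot": [0, 0, 0], "delta_pos": [0, 1, 0], "hand": 3},
  {"delta_rot": [0, 0, 0], "delta_pos": [0, 0.2, 0], "hand": 3},
  {"delta_rot": [0, 0, 0], "delta_pos": [0, 0, 0], "hand": 3},
  {"delta_rot": [0, 0, 0], "delta_pos": [0, 0, 0], "hand": 3},
  {"delta_rot": [0, 0, 0], "delta_pos": [0, 0, 0], "hand": 3},
])

```text
t: 49.05
eef_pos: [0.4517, -0.0013, 0.1895]
ee_rot: [3.141, -0.0, -1.589]
force: [0.3, 0.0, -0.7]
width: 0.04
```

Run:
```python
from h import *
t=grab_frame("top");cv2.imwrite("pics/top7.png",t);crop("s",t,180,170,265,150,3,"pics/c21.png")
s=grab_frame("scene");crop("s",s,220,150,200,150,4,"pics/c22.png")
st=get_state();print(st["eef_pos"],st["ee_rot"],st["force"],st["width"])
needle(t)
```

```text
[ 0.4518154  -0.00135551  0.18962482] [ 3.14145746e+00 -1.13517190e-04 -1.58907083e+00] [-0.47132643 -0.07129761 -0.59123301] 0.03978130429352181
fit rms px 0.24 hub [311.8 193.4] needle 2.109 -> 703 g
```

View pics/c21.png

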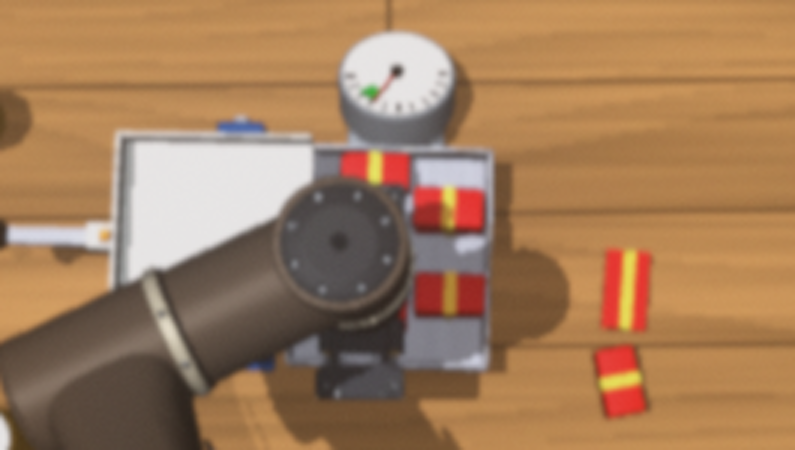

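View pics/c22.png

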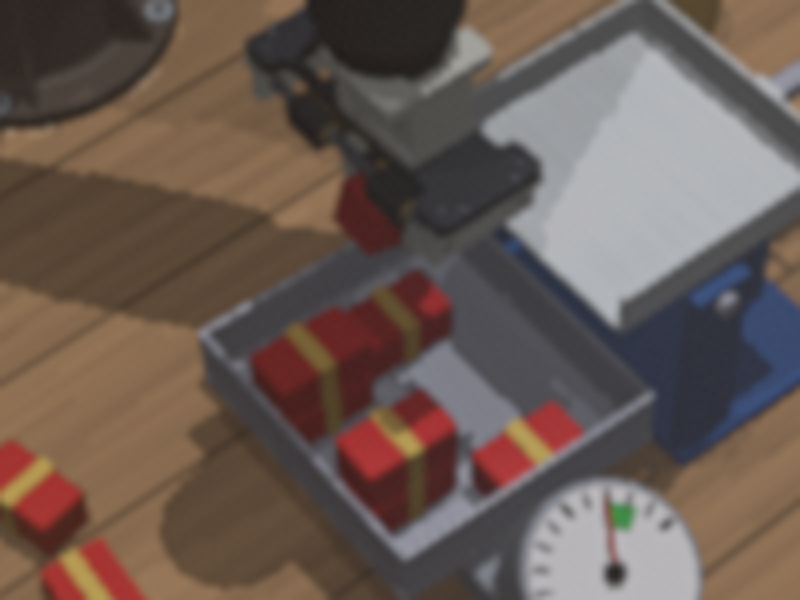

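>>> move_arm([
  {"delta_rot": [0, 0, 0], "delta_pos": [0, 0, -1], "hand": 3},
  {"delta_rot": [0, 0, 0], "delta_pos": [0, 0, -1.5], "hand": 3},
  {"delta_rot": [0, 0, 0], "delta_pos": [0, 0, -1.5], "hand": 3},
  {"delta_rot": [0, 0, 0], "delta_pos": [0, 0, -1], "hand": 3},
  {"delta_rot": [0, 0, 0], "delta_pos": [0, 0, -1], "hand": 3},
  {"delta_rot": [0, 0, 0], "delta_pos": [0, 0, -0.5], "hand": 3},
  {"delta_rot": [0, 0, 0], "delta_pos": [0, 0, -0.5], "hand": 3},
  {"delta_rot": [0, 0, 0], "delta_pos": [0, 0, 0], "hand": 3},
  {"delta_rot": [0, 0, 0], "delta_pos": [0, 0, 0], "hand": 3},
  {"delta_rot": [0, 0, 0], "delta_pos": [0, 0, 0], "hand": 3},
])

```text
t: 50.15
eef_pos: [0.4522, -0.001, 0.1201]
ee_rot: [-3.141, 0.0, -1.589]
force: [0.2, 0.5, -0.7]
width: 0.0401
```

Run:
```python
from h import *
t=grab_frame("top");needle(t)
s=grab_frame("scene");crop("s",s,270,170,100,75,8,"pics/c23.png")
st=get_state();print(st["eef_pos"],st["ee_rot"],st["force"],st["moment"],st["width"])
```

```text
fit rms px 0.24 hub [311.8 193.3] needle 2.110 -> 703 g
[ 0.45210364 -0.00106239  0.12006503] [-3.14083583e+00  3.29419714e-04 -1.58920531e+00] [ 0.809147   -0.06256647 -0.52701996] [ 0.04758185 -0.06001437 -0.0153342 ] 0.040031931258535096
```

View pics/c23.png

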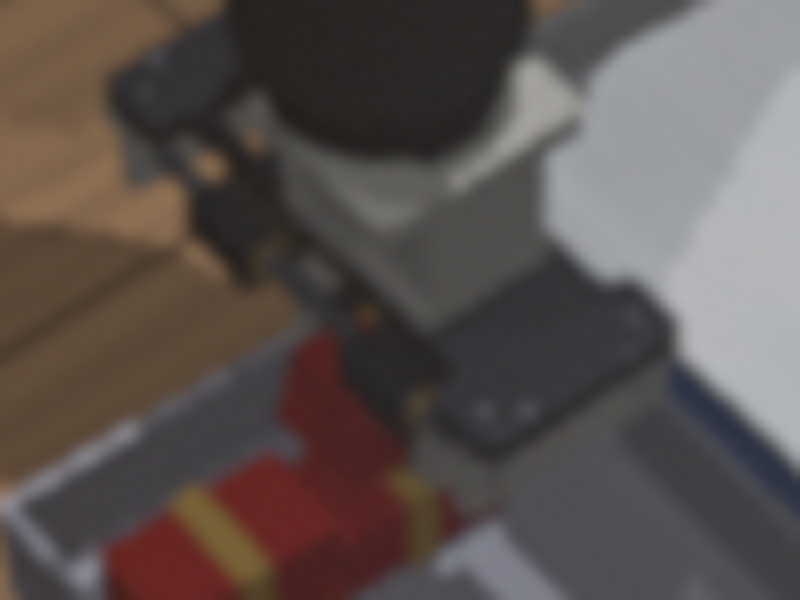

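>>> move_arm([
  {"delta_rot": [0, 0, 0], "delta_pos": [0, 0, -0.2], "hand": 3},
  {"delta_rot": [0, 0, 0], "delta_pos": [0, 0, -0.2], "hand": 3},
  {"delta_rot": [0, 0, 0], "delta_pos": [0, 0, -0.2], "hand": 3},
  {"delta_rot": [0, 0, 0], "delta_pos": [0, 0, -0.2], "hand": 3},
  {"delta_rot": [0, 0, 0], "delta_pos": [0, 0, -0.1], "hand": 3},
  {"delta_rot": [0, 0, 0], "delta_pos": [0, 0, -0.1], "hand": 3},
  {"delta_rot": [0, 0, 0], "delta_pos": [0, 0, 0], "hand": 3},
  {"delta_rot": [0, 0, 0], "delta_pos": [0, 0, 0], "hand": 3},
  {"delta_rot": [0, 0, 0], "delta_pos": [0, 0, 0], "hand": 3},
  {"delta_rot": [0, 0, 0], "delta_pos": [0, 0, 0], "hand": 3},
], force=8)

```text
t: 51.25
eef_pos: [0.452, -0.0012, 0.1098]
ee_rot: [-3.141, 0.0, -1.589]
force: [-0.5, -0.5, 2.7]
width: 0.0399
```

Run:
```python
from h import *
t=grab_frame("top");needle(t)
s=grab_frame("scene");crop("s",s,270,170,100,75,8,"pics/c24.png")
st=get_state();print(st["eef_pos"],st["ee_rot"],st["force"],st["moment"],st["width"])
```

```text
fit rms px 0.24 hub [311.7 193.3] needle -2.993 -> -998 g
[ 0.45198515 -0.00113602  0.10977741] [-3.14131939e+00  7.56046079e-05 -1.58923230e+00] [-0.58081142 -0.1454915   2.67715675] [ 0.05902311 -0.0155755  -0.00411462] 0.039847103585585464
```

View pics/c24.png

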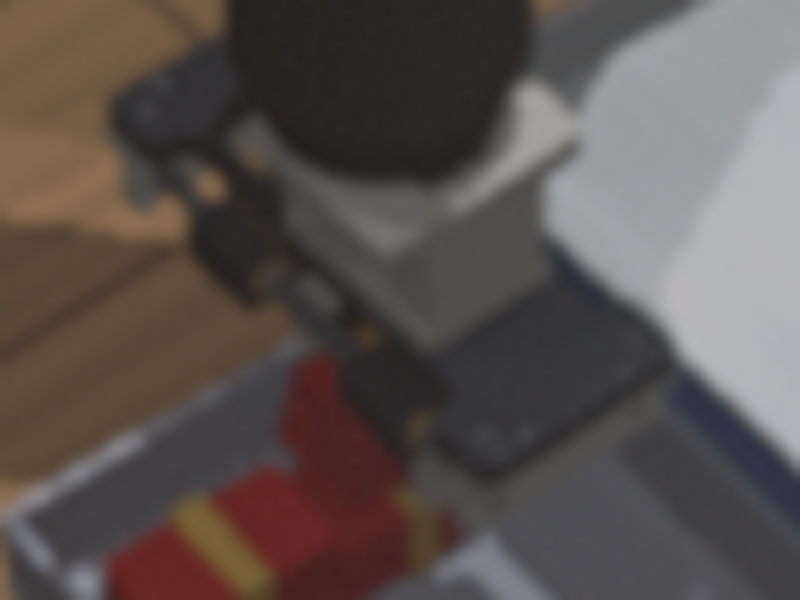

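Run:
```python
from h import *
def at(n,u,v,ax,val):
    o,d=ray(n,u,v);return o+d*(val-o[ax])/d[ax]
for (a,b) in [(325,355),(285,390)]:
    for y in (-.036,-.03): print((a,b),at("scene",270+a/8,170+b/8,1,y).round(4))
for tilt in (0,10,20,30):
    r=np.deg2rad(tilt);c=np.array([.452,-.001,.107])
    pts=[]
    for sx in(-.02,.02):
        for yy,zz in ((-.035,.0105),(-.035,-.0255)):
            y=yy*np.cos(r)-zz*-np.sin(r)*-1 if 0 else yy*np.cos(r)+zz*np.sin(r); z=-yy*np.sin(r)+zz*np.cos(r)
            p=proj("scene",c+[sx,y,z]);pts.append(((p-[270,170])*8).round(0).tolist())
    print(tilt,pts)
```

```text
(325, 355) [ 0.4646 -0.036   0.1681]
(325, 355) [ 0.4566 -0.03    0.1559]
(285, 390) [ 0.4426 -0.036   0.1299]
(285, 390) [ 0.4344 -0.03    0.1173]
0 [[266.0, 395.0], [270.0, 463.0], [345.0, 470.0], [348.0, 538.0]]
10 [[271.0, 379.0], [260.0, 457.0], [350.0, 454.0], [338.0, 532.0]]
20 [[278.0, 363.0], [253.0, 448.0], [358.0, 438.0], [330.0, 523.0]]
30 [[288.0, 347.0], [248.0, 436.0], [368.0, 422.0], [326.0, 512.0]]
```

>>> move_arm([
  {"delta_rot": [0, 0, 0], "delta_pos": [0, 0, 0], "hand": 3},
  {"delta_rot": [0, 0, 0], "delta_pos": [0, 0, 0], "hand": 3},
  {"delta_rot": [0, 0, 0], "delta_pos": [0, 0, 0], "hand": 3},
  {"delta_rot": [0, 0, 0], "delta_pos": [0, 0, 0], "hand": 3},
  {"delta_rot": [0, 0, 0], "delta_pos": [0, 0, 0], "hand": 3},
  {"delta_rot": [0, 0, 0], "delta_pos": [0, 0, 0], "hand": 3},
  {"delta_rot": [0, 0, 0], "delta_pos": [0, 0, 0], "hand": 3},
  {"delta_rot": [0, 0, 0], "delta_pos": [0, 0, 0], "hand": 3},
  {"delta_rot": [0, 0, 0], "delta_pos": [0, 0, 0], "hand": 3},
  {"delta_rot": [0, 0, 0], "delta_pos": [0, 0, 0], "hand": 3},
], force=3)

```text
t: 52.35
eef_pos: [0.4518, -0.0012, 0.1096]
ee_rot: [3.141, -0.0, -1.589]
force: [-0.7, -0.2, -0.6]
width: 0.0398
```

Run:
```python
from h import *
t=grab_frame("top");needle(t)
s=grab_frame("scene");crop("s",s,270,170,100,75,8,"pics/c25.png")
st=get_state();print(st["eef_pos"],st["force"],st["moment"],st["width"])
```

```text
fit rms px 0.24 hub [311.8 193.4] needle 2.448 -> 816 g
[ 0.45180226 -0.00116323  0.1096802 ] [ 0.11884606 -0.70711776 -0.12957745] [ 0.11584614  0.09047215 -0.07864496] 0.03980151262493285
```

View pics/c25.png

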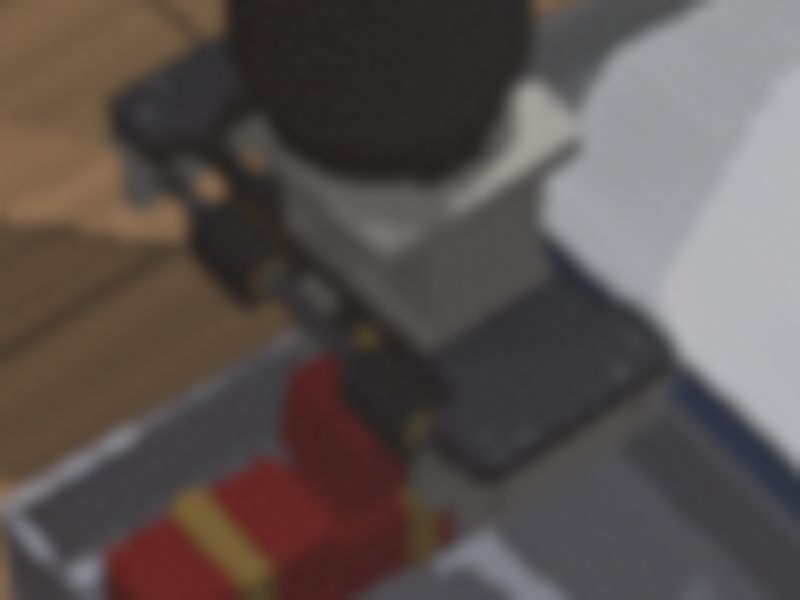

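Needle reads 816 g and the tool carries no load, so the pack now rests flat on the lower one. I'll release it.

>>> move_arm([
  {"delta_rot": [0, 0, 0], "delta_pos": [0, 0, 0], "hand": 4.4},
  {"delta_rot": [0, 0, 0], "delta_pos": [0, 0, 0], "hand": 5},
  {"delta_rot": [0, 0, 0], "delta_pos": [0, 0, 0], "hand": 5},
  {"delta_rot": [0, 0, 0], "delta_pos": [0, 0, 0], "hand": 5},
  {"delta_rot": [0, 0, 0], "delta_pos": [0, 0, 0], "hand": 5},
  {"delta_rot": [0, 0, 0], "delta_pos": [0, 0, 0.5], "hand": 5},
  {"delta_rot": [0, 0, 0], "delta_pos": [0, 0, 1], "hand": 5},
  {"delta_rot": [0, 0, 0], "delta_pos": [0, 0, 2], "hand": 5},
  {"delta_rot": [0, 0, 0], "delta_pos": [0, 0, 3], "hand": 5},
  {"delta_rot": [0, 0, 0], "delta_pos": [0, 0, 3], "hand": 5},
], force=25)

```text
t: 53.45
eef_pos: [0.4517, -0.0013, 0.2065]
ee_rot: [3.142, -0.0, -1.589]
force: [1.0, -0.1, 0.3]
width: 0.0499
```

>>> move_arm([
  {"delta_rot": [0, 0, 7], "delta_pos": [0, -1, 2], "hand": 7.2},
  {"delta_rot": [0, 0, 8], "delta_pos": [-0.6, -3, 0], "hand": 7.2},
  {"delta_rot": [0, 0, 8], "delta_pos": [-0.7, -3, 0], "hand": 7.2},
  {"delta_rot": [0, 0, 8], "delta_pos": [-0.7, -3, 0], "hand": 7.2},
  {"delta_rot": [0, 0, 8], "delta_pos": [-0.7, -3, 0], "hand": 7.2},
  {"delta_rot": [0, 0, 8], "delta_pos": [-0.7, -3, 0], "hand": 7.2},
  {"delta_rot": [0, 0, 8], "delta_pos": [-0.7, -3, 0], "hand": 7.2},
  {"delta_rot": [0, 0, 8], "delta_pos": [-0.7, -3, 0], "hand": 7.2},
  {"delta_rot": [0, 0, 8], "delta_pos": [-0.7, -2, 0], "hand": 7.2},
  {"delta_rot": [0, 0, 8], "delta_pos": [-0.7, -1, 0], "hand": 7.2},
])

```text
t: 54.45
eef_pos: [0.3894, -0.2527, 0.2256]
ee_rot: [3.141, -0.001, -0.206]
force: [-0.3, 0.6, -0.3]
width: 0.0723
```

Run:
```python
from h import *
t=grab_frame("top");needle(t);cv2.imwrite("pics/top8.png",t);crop("s",t,180,170,265,150,3,"pics/c26.png")
s=grab_frame("scene");crop("s",s,170,150,240,190,3,"pics/c27.png")
st=get_state();print(st["eef_pos"],st["ee_rot"],st["force"],st["width"])
```

```text
fit rms px 0.24 hub [311.8 193.4] needle 2.488 -> 829 g
[ 0.38910773 -0.25219227  0.22543215] [ 3.14153396e+00 -4.49667046e-04 -2.09233885e-01] [-0.54538383  0.23110828 -0.24128961] 0.07177112833516816
```

View pics/c26.png

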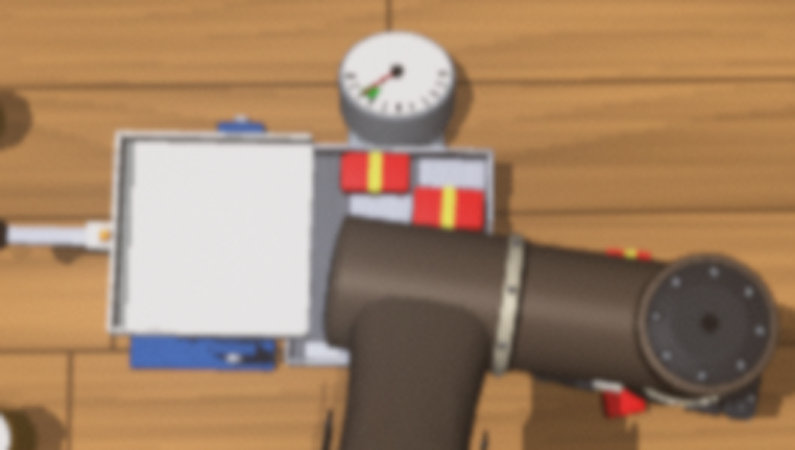

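View pics/c27.png

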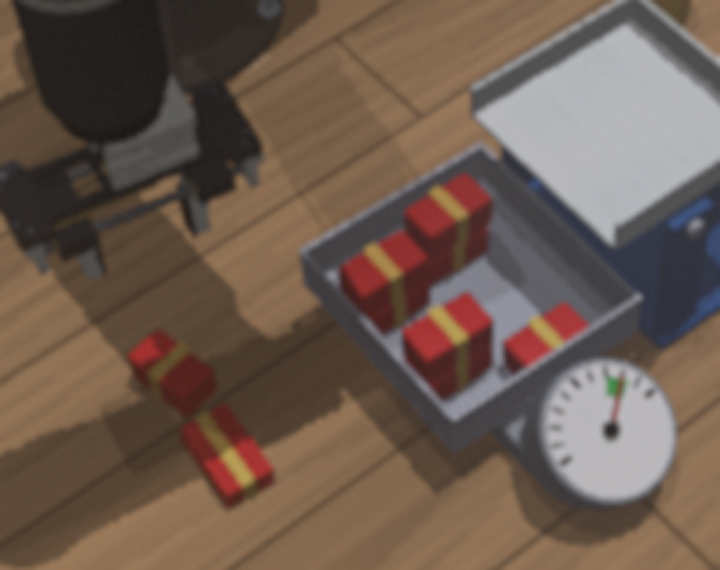

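Run:
```python
from h import *
t=cv2.imread("pics/top8.png");a=cv2.resize(t[172:212,288:338],None,fx=12,fy=12,interpolation=cv2.INTER_CUBIC)
s=grab_frame("scene");cv2.imwrite("pics/s8.png",s)
b=cv2.resize(s[264:326,342:402],None,fx=9,fy=9,interpolation=cv2.INTER_CUBIC)
cv2.imwrite("pics/d8.png",a);cv2.imwrite("pics/d9.png",b)
```

```text
(no output)
```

View pics/d8.png

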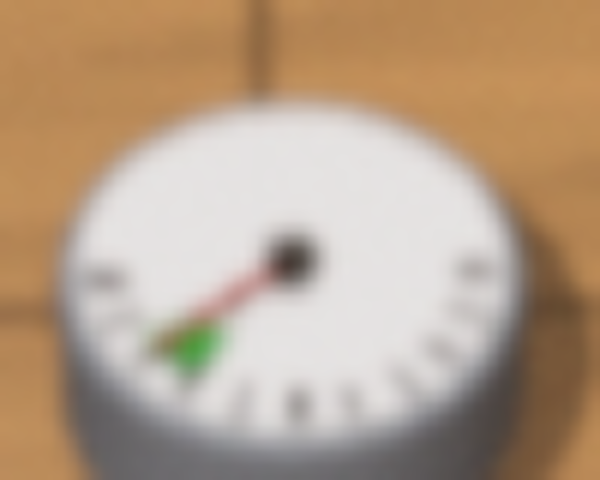

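View pics/d9.png

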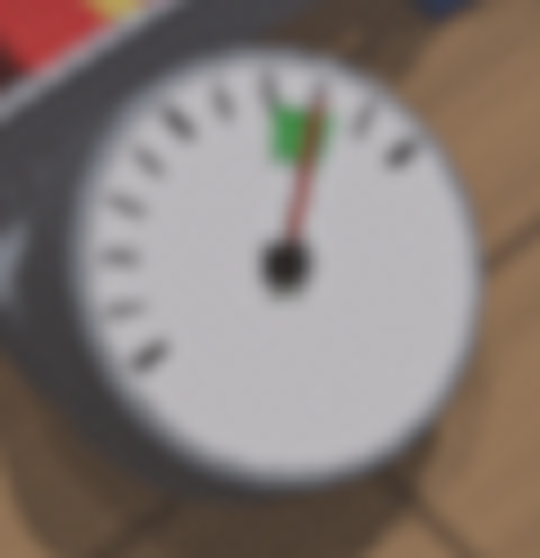

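Run:
```python
import numpy as np
tk={0:(150,355),100:(125,307),200:(120,257),300:(128,207),400:(150,163),500:(180,125),600:(225,105),700:(270,90),900:(365,118),1000:(402,153)}
th=np.array([k*.003 for k in tk]);P=np.array(list(tk.values()),float)
A=np.c_[np.cos(th),np.sin(th),np.ones(len(th))];M,*_=np.linalg.lstsq(A,P,rcond=None)
print("res",np.abs(A@M-P).max(),"centre",M[2])
L=np.linalg.inv(M[:2].T)
for tip in [(318,95),(320,95),(312,130),(300,200)]:
    q=L@(np.array(tip)-[285,265]);print(np.degrees(np.arctan2(q[1],q[0])), np.arctan2(q[1],q[0])/.003)
    q=L@(np.array(tip)-M[2]);print('  c',np.arctan2(q[1],q[0])/.003)
```

```text
res 2.954062273393589 centre [282.49166561 262.94225716]
135.8009936677014 790.058155660453
  c 795.7759879805503
136.46971376760817 793.9486114996661
  c 799.6801227099285
136.1358283355725 792.0061447951774
  c 799.2298848262471
137.87138321401838 802.1031937878208
  c 817.3273185035747
```

Both cameras put the needle inside the green band (about 830 g from the top view, about 797 g from the scene view). Now the last pack, at (0.381,-0.254), yawed about +9°.

>>> move_arm([
  {"delta_rot": [0, 0, 8], "delta_pos": [-0.4, -0.1, 0], "hand": 7.2},
  {"delta_rot": [0, 0, 8], "delta_pos": [-0.4, -0.1, -2], "hand": 7.2},
  {"delta_rot": [0, 0, 5], "delta_pos": [0, 0, -3], "hand": 7.2},
  {"delta_rot": [0, 0, 0], "delta_pos": [0, 0, -4], "hand": 7.2},
  {"delta_rot": [0, 0, 0], "delta_pos": [0, 0, -4], "hand": 7.2},
  {"delta_rot": [0, 0, 0], "delta_pos": [0, 0, -3], "hand": 7.2},
  {"delta_rot": [0, 0, 0], "delta_pos": [0, 0, -2], "hand": 7.2},
  {"delta_rot": [0, 0, 0], "delta_pos": [0, 0, -1], "hand": 7.2},
  {"delta_rot": [0, 0, 0], "delta_pos": [0, 0, -0.5], "hand": 7.2},
  {"delta_rot": [0, 0, 0], "delta_pos": [0, 0, 0], "hand": 7.2},
])

```text
t: 55.6
eef_pos: [0.3824, -0.253, 0.0299]
ee_rot: [3.141, -0.0, 0.156]
force: [0.5, -0.9, -0.3]
width: 0.0722
```

>>> move_arm([
  {"delta_rot": [0, 0, 0], "delta_pos": [0, 0, 0], "hand": 3},
  {"delta_rot": [0, 0, 0], "delta_pos": [0, 0, 0], "hand": 3},
  {"delta_rot": [0, 0, 0], "delta_pos": [0, 0, 0], "hand": 3},
  {"delta_rot": [0, 0, 0], "delta_pos": [0, 0, 0], "hand": 3},
  {"delta_rot": [0, 0, 0], "delta_pos": [0, 0, 0], "hand": 3},
  {"delta_rot": [0, 0, 0], "delta_pos": [0, 0, 0], "hand": 3},
  {"delta_rot": [0, 0, 0], "delta_pos": [0, 0, 0], "hand": 3},
  {"delta_rot": [0, 0, 0], "delta_pos": [0, 0, 2], "hand": 3},
  {"delta_rot": [0, 0, 0], "delta_pos": [0, 0, 4], "hand": 3},
  {"delta_rot": [0, 0, 0], "delta_pos": [0, 0, 4], "hand": 3},
])

```text
t: 56.6
eef_pos: [0.3809, -0.253, 0.1301]
ee_rot: [-3.141, 0.003, 0.156]
force: [2.8, -0.9, -1.8]
width: 0.0399
```

>>> move_arm([
  {"delta_rot": [0, 0, 0], "delta_pos": [0, 0, 5], "hand": 3},
  {"delta_rot": [0, 0, -6], "delta_pos": [0, 1, 5], "hand": 3},
  {"delta_rot": [0, 0, -7.5], "delta_pos": [1, 3, 5], "hand": 3},
  {"delta_rot": [0, 0, -7.5], "delta_pos": [1, 3, 0], "hand": 3},
  {"delta_rot": [0, 0, -7.5], "delta_pos": [1, 3, 0], "hand": 3},
  {"delta_rot": [0, 0, -7.5], "delta_pos": [1, 3, 0], "hand": 3},
  {"delta_rot": [0, 0, -7.5], "delta_pos": [1, 3, 0], "hand": 3},
  {"delta_rot": [0, 0, -7.5], "delta_pos": [1, 3, 0], "hand": 3},
  {"delta_rot": [0, 0, -7.5], "delta_pos": [1, 3, 0], "hand": 3},
  {"delta_rot": [0, 0, -7.5], "delta_pos": [1, 3, 0], "hand": 3},
], force=30)

```text
t: 57.6
eef_pos: [0.4601, -0.0067, 0.2707]
ee_rot: [3.141, 0.0, -1.001]
force: [0.5, -0.2, -1.8]
width: 0.04
```

>>> move_arm([
  {"delta_rot": [0, 0, -7.5], "delta_pos": [1, 3, 0], "hand": 3},
  {"delta_rot": [0, 0, -7.5], "delta_pos": [1, 3, 0], "hand": 3},
  {"delta_rot": [0, 0, -7.5], "delta_pos": [1, 3, 0], "hand": 3},
  {"delta_rot": [0, 0, -7.5], "delta_pos": [1, 3, 0], "hand": 3},
  {"delta_rot": [0, 0, 0], "delta_pos": [1, 2, 0], "hand": 3},
  {"delta_rot": [0, 0, 0], "delta_pos": [0.9, 2, 0], "hand": 3},
  {"delta_rot": [0, 0, 0], "delta_pos": [0, 0, 0], "hand": 3},
  {"delta_rot": [0, 0, 0], "delta_pos": [0, 0, 0], "hand": 3},
  {"delta_rot": [0, 0, 0], "delta_pos": [0, 0, 0], "hand": 3},
  {"delta_rot": [0, 0, 0], "delta_pos": [0, 0, 0], "hand": 3},
])

```text
t: 58.6
eef_pos: [0.5191, 0.1513, 0.2711]
ee_rot: [-3.142, 0.0, -1.52]
force: [0.1, 0.7, -1.6]
width: 0.04
```

Run:
```python
from h import *
s=grab_frame("scene");crop("s",s,220,80,240,180,3,"pics/c28.png")
st=get_state();print(st["eef_pos"],st["ee_rot"],st["force"],st["width"])
```

```text
[0.5191693  0.15138839 0.27117281] [-3.14138967e+00  2.01705052e-04 -1.51965527e+00] [ 0.31994193  0.08927075 -1.99367072] 0.03997635202915216
```

View pics/c28.png

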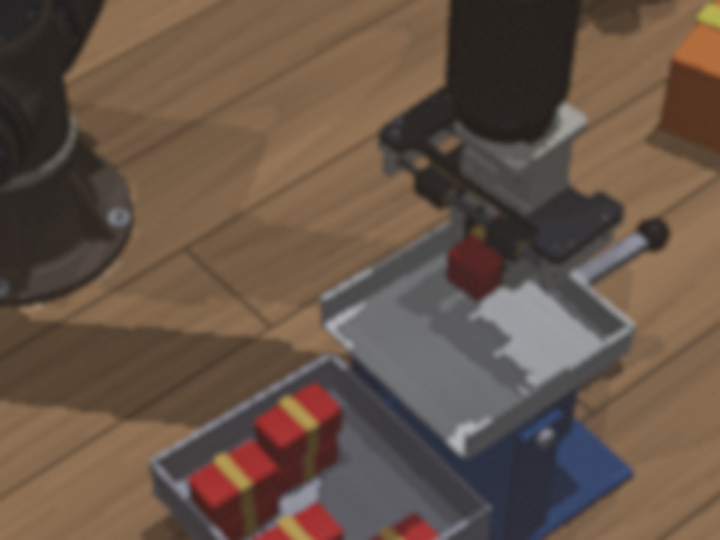

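>>> move_arm([
  {"delta_rot": [0, 0, -4], "delta_pos": [0, 1.2, 0], "hand": 3},
  {"delta_rot": [0, 0, 0], "delta_pos": [0, 0, -1.5], "hand": 3},
  {"delta_rot": [0, 0, 0], "delta_pos": [0, 0, -1.5], "hand": 3},
  {"delta_rot": [0, 0, 0], "delta_pos": [0, 0, -1.5], "hand": 3},
  {"delta_rot": [0, 0, 0], "delta_pos": [0, 0, -1], "hand": 3},
  {"delta_rot": [0, 0, 0], "delta_pos": [0, 0, -0.8], "hand": 3},
  {"delta_rot": [0, 0, 0], "delta_pos": [0, 0, -0.5], "hand": 3},
  {"delta_rot": [0, 0, 0], "delta_pos": [0, 0, -0.4], "hand": 3},
  {"delta_rot": [0, 0, 0], "delta_pos": [0, 0, 0], "hand": 3},
  {"delta_rot": [0, 0, 0], "delta_pos": [0, 0, 0], "hand": 3},
])

```text
t: 59.65
eef_pos: [0.5195, 0.1641, 0.1993]
ee_rot: [-3.141, 0.0, -1.589]
force: [0.5, 0.7, -0.7]
width: 0.0401
```

>>> move_arm([
  {"delta_rot": [0, 0, 0], "delta_pos": [0, 0, -0.2], "hand": 3},
  {"delta_rot": [0, 0, 0], "delta_pos": [0, 0, -0.2], "hand": 3},
  {"delta_rot": [0, 0, 0], "delta_pos": [0, 0, 0], "hand": 3},
  {"delta_rot": [0, 0, 0], "delta_pos": [0, 0, 0], "hand": 3},
  {"delta_rot": [0, 0, 0], "delta_pos": [0, 0, 0], "hand": 5.5},
  {"delta_rot": [0, 0, 0], "delta_pos": [0, 0, 0], "hand": 5.5},
  {"delta_rot": [0, 0, 0], "delta_pos": [0, 0, 0], "hand": 5.5},
  {"delta_rot": [0, 0, 0], "delta_pos": [0, 0, 0], "hand": 5.5},
  {"delta_rot": [0, 0, 0], "delta_pos": [0, 0, 1], "hand": 5.5},
  {"delta_rot": [0, 0, 0], "delta_pos": [0, 0, 2], "hand": 5.5},
])

```text
t: 60.65
eef_pos: [0.5186, 0.1635, 0.2245]
ee_rot: [3.139, -0.002, -1.589]
force: [0.0, -0.2, -0.2]
width: 0.055
```

>>> move_arm([
  {"delta_rot": [0, 0, 0], "delta_pos": [0, 0, 4], "hand": 7},
  {"delta_rot": [0, 0, 0], "delta_pos": [0, 0, 4], "hand": 7},
  {"delta_rot": [0, 0, 0], "delta_pos": [0, 2, 0], "hand": 7},
  {"delta_rot": [0, 0, 0], "delta_pos": [0, 5, 0], "hand": 7},
  {"delta_rot": [0, 0, 0], "delta_pos": [0, 5, 0], "hand": 7},
  {"delta_rot": [0, 0, 0], "delta_pos": [-1, 5, 0], "hand": 7},
  {"delta_rot": [0, 0, 0], "delta_pos": [-3, 4, 0], "hand": 7},
  {"delta_rot": [0, 0, 0], "delta_pos": [-3, 2, 0], "hand": 7},
  {"delta_rot": [0, 0, 0], "delta_pos": [0, 0, 0], "hand": 7},
  {"delta_rot": [0, 0, 0], "delta_pos": [0, 0, 0], "hand": 7},
])

```text
t: 61.65
eef_pos: [0.449, 0.3937, 0.3058]
ee_rot: [-3.141, 0.0, -1.587]
force: [0.4, -0.2, 0.6]
width: 0.0703
```

Run:
```python
from h import *
t=grab_frame("top");needle(t);cv2.imwrite("pics/top9.png",t);crop("s",t,150,160,300,165,2.6,"pics/c29.png")
s=grab_frame("scene");cv2.imwrite("pics/s9.png",s);crop("s",s,190,80,270,200,2.9,"pics/c30.png")
st=get_state();print(st["eef_pos"],st["force"],st["width"],st["t"])
```

```text
fit rms px 0.24 hub [311.8 193.4] needle 2.487 -> 829 g
[0.44988795 0.39268807 0.30551865] [-0.11708241 -0.97711558 -0.49886066] 0.0698535233872223 61.75
```

View pics/c29.png

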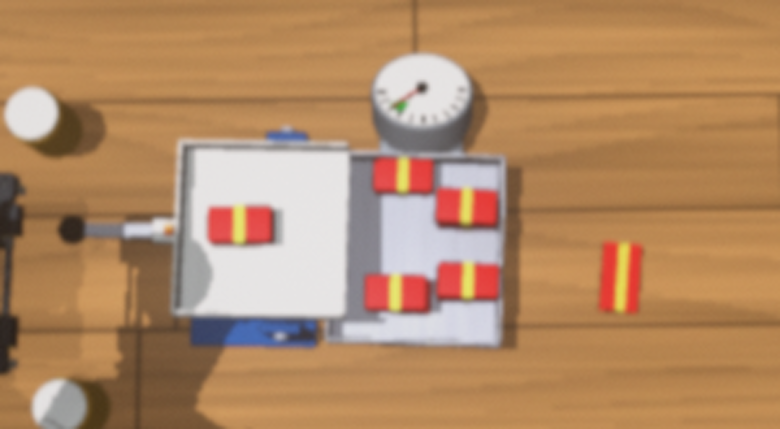

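View pics/c30.png

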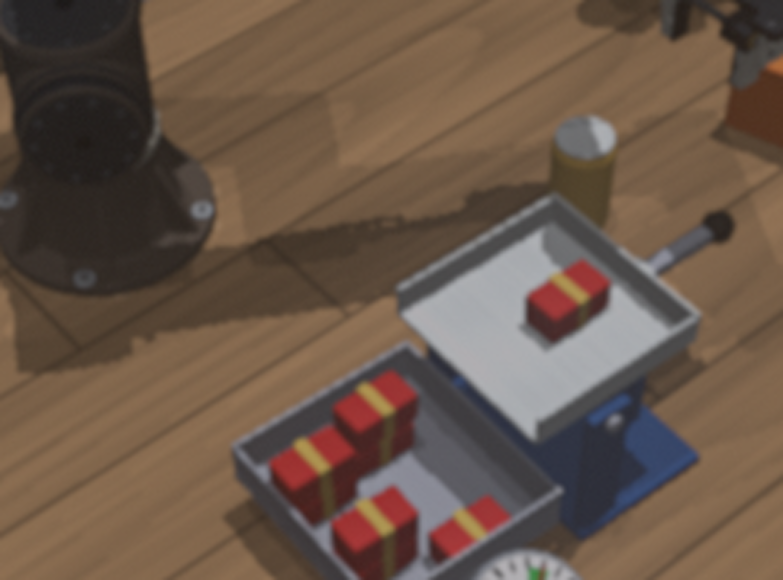

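Run:
```python
from station import *
print(job_done())
```

```text
the job is handed in; nothing more can be done
None
```

The job is done as asked and handed in at about 62 s of the 210 s allowed.

- **Handle and tipping:** I pulled the handle out until the orange lock button showed, and a further pull moved nothing. I then tipped the tray until both packs had slid into the pan, and lowered it level again.
- **Making room in the pan:** I pushed the two tipped packs about 2 cm across the pan floor with the fingers.
- **Top-up:** five stock packs went into the pan, making seven in all; some are stacked two high. The sixth stock pack lies flat in the level tray.
- **Final checks:** The pictures show the packs lying flat, the button out and the tray level. The cans and envelopes look unmoved. The arm never went near the bottle, but I did not look at it again at the end.

**Scale reading:** the needle is in the green band (700–850 g) in both cameras, but they disagree on the value. The top view gave 829 g, and the scene view gave about 797 g. Checking by eye in the top view, the needle points at about the 800 g tick. The 829 g is probably too high because the green mark interferes with detecting the needle there.

**Placing slips:** two packs did not go down cleanly.
- **First stock pack:** it ended about 35 mm off its aim, against the pan wall.
- **Last pan pack:** it bumped a neighbouring stack with about 4 N and tilted in the grip. It was set down flat, and the stack was not disturbed.

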